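Snug down the pressure plate of a test fixture in star order

ROBOT

A 7-joint arm with a two-finger parallel gripper is mounted at the origin on the work surface. World frame = base frame: x ahead of the robot, y to its left, z up, the work surface at z = 0. Lengths are in m, angles in degrees, forces in N, time in s.
With the tool pointing down it reaches from about 0.425 to 0.875 m from the base axis. Payload 4.7 kg.
Tool frame: the origin (TCP) lies between the finger pads; the fingertips stand 11 mm ahead of it and the grasp point (between the pads) lies 8 mm behind it (env.tcp_to_tips is the distance from the TCP to the fingertips, in m); z points along the fingers, y is the line along which they close (so a half turn about z gives the same grasp; the last joint's range is limited). The gripper opens to 87 mm and grips with 3 to 60 N. Pads are 19 mm wide; open, the fingers measure 117 mm over their backs; the gripper's body (75 mm by 190 mm) begins 51 mm behind the grasp point.
Start: joints at [-75.281, 18.392, -4.016, 83.108, 1.295, 78.541, -3.26], TCP at [0.156, 0.631, 0.234] pointing down, gripper open.
Joint ranges: [-163.93, 163.93], [-17.29, 119.83], [-79.2, 71.16], [3.27, 140.29], [-89.18, 269.18], [5.43, 117.66], [-154.24, 154.24]. Speed limits (degrees/s): [147.25, 147.25, 180, 180, 180, 180, 180].

INTERFACE

Orientations are given as [roll, pitch, yaw] about the fixed x, y, z axes, in that order (R = Rz(yaw) Ry(pitch) Rx(roll)).
In Python, from cell import env, viewer gives the robot as it stands.
- The arm moves only by the tool step_arm, never from a script. Its arguments are lists of equal length, an entry for each row: "delta_pos": the shift along the tool's x, y, z in units of 0.2 m (1.0 is 0.2 m), a list of three; "rot": the turn, a rotation vector about the tool's x, y, z in units of 1.5 rad (1.0 is 1.5 rad), a list of three; "gripper": the gripper command: -1 is shut, 1 is fully open, values between are in proportion. A call has 1 to 20 rows; each row is the pose to reach, as a shift and turn from the pose commanded when the call began, along the tool's axes at that moment; what a row does not reach only later rows make up. A row lasts 1/8 s, in which the tool goes at most 62.5 mm and 10.7 degrees, less where a joint would pass 70% of its speed; a pose out of reach is approached as far as the arm can. A call with a number of a shift or a turn outside -1 to 1 is refused whole. A call with a gripper value outside its range is refused whole. The fingers move at their own pace and stop on an object; "squeeze" is the grip in N (left out, the last holds). Time passes only in rows, so rows that repeat a pose let the fingers close. It gives the time, the measured TCP pose, the force, the opening and the grip force at its end, in the units of the state.
- env.get_obs(): the state, without advancing time (a new reading comes with each control period).
- viewer.read_camera(name): name is "scene" or "top"; returns a dict with "img" (400x640x3 uint8, red, green, blue), "fx", "fy", "cx", "cy" (pixels), "dist" ([k1, k2, p1, p2, k3] as OpenCV has them; the pictures are not rectified), "pose" (4x4, takes a point from camera to world coordinates). Camera axes: x right, y down, z forward; pixel columns grow to the right and rows downward; lengths in m; the calibration is good to about 2 mm. A picture is of the moment at which its call begins. There is no depth.
- env.sign_off(): hands the job in; it is judged then, once.
The state is a dict: "time_s": time; "qpos": joint angles; "joint_velocities": joint speeds; "effort": joint torques, N m; "tool_pos": TCP position; "tool_rot": TCP orientation; "force": force on the tool from outside, world axes, zero at the start; "wrist_torque": the same for the moment, N m; "grip_width": finger opening in m; "grasp_force": force on a finger pad.
Only numpy, scipy, OpenCV 4.12 (cv2) and the standard library are available. Lean on these libraries where they do the work, as an engineer would, in place of code of your own. Each camera call takes 0.05 s, during which the arm holds its last target. There are 200 camera calls.

TASK

Snug down the clear pressure plate of the test fixture with its four bar knobs (clockwise from above), without cocking or cracking the plate. First give every knob about 30 degrees of turn, in star order: one corner, then the corner diagonally opposite, then the other two corners. Then go round again in star order and turn each knob until you feel it come up firmly snug, but do not force it. Leave the plate level, all four knobs snug and released, and the things lying around undisturbed.

Things in the scene. Friction and masses are not known exactly. Their poses are not given: they have to be found in the camera images.
- fixture: ivory steel housing of a circuit-board test fixture, 215 x 215 x 55 mm, fixed to the bench; origin at the centre of its underside, z up. Four steel studs stand at x = +-75, y = +-75 mm in its frame and carry the knobs.
- plate: clear acrylic plate with aluminium corner pads, 190 x 190 x 10 mm; origin at the centre of its underside, z up. Soft springs hold it up against the knobs (under 6 N a knob until seated). It sinks and tilts with them till its corners meet stops, after 0.6 to 1.6 rad of turn (differs between fixtures, alike at its four corners: feel it); then a knob's load rises, softly, then up to 300 N/rad. Must not tilt over 1.25 degrees; cracks if a knob presses over 75 N.
- knob1: bar knob 1, (+x, +y) corner in the fixture's frame, diagonal to knob 3. Origin on its screw axis, at the underside of its round steel flange (28 mm across, 5 mm thick), z up. On the flange stands a black grip bar: 36 mm long along its x, 10 mm thick along its y, from 5 to 37 mm above the origin. Clockwise from above tightens; it sinks 2.5 mm per radian turned.
- knob2: bar knob 2, (-x, +y) corner in the fixture's frame, diagonal to knob 4. Origin on its screw axis, at the underside of its round steel flange (28 mm across, 5 mm thick), z up. On the flange stands a black grip bar: 36 mm long along its x, 10 mm thick along its y, from 5 to 37 mm above the origin. Clockwise from above tightens; it sinks 2.5 mm per radian turned.
- knob3: bar knob 3, (-x, -y) corner in the fixture's frame, diagonal to knob 1. Origin on its screw axis, at the underside of its round steel flange (28 mm across, 5 mm thick), z up. On the flange stands a black grip bar: 36 mm long along its x, 10 mm thick along its y, from 5 to 37 mm above the origin. Clockwise from above tightens; it sinks 2.5 mm per radian turned.
- knob4: bar knob 4, (+x, -y) corner in the fixture's frame, diagonal to knob 2. Origin on its screw axis, at the underside of its round steel flange (28 mm across, 5 mm thick), z up. On the flange stands a black grip bar: 36 mm long along its x, 10 mm thick along its y, from 5 to 37 mm above the origin. Clockwise from above tightens; it sinks 2.5 mm per radian turned.
- knob1_grip (a point): point on the axis of knob 1, 27 mm above its origin, where the bar is best gripped across its thickness; axes as the knob's. The knob sinks 2.5 mm per radian, so a hand that grips it must sink along with it, and give way to side forces. All knobs sit equally high when their bars are turned equally far from the fixture's x axis (at the start within 0.1 rad of it). The knobs tightened later begin to load up to 0.5 rad earlier than the first did.
- knob2_grip (a point): point on the axis of knob 2, 27 mm above its origin, where the bar is best gripped across its thickness; axes as the knob's. Torque on a knob: 0.10 N m thread friction against any motion, plus 0.0025 N m (pushing it back open) for each newton with which it presses on the plate, less as much for each newton the hand pushes it down. It stays where it is left up to 50 N on the plate; if turned further it springs back to 50 N when released.
- knob3_grip (a point): point on the axis of knob 3, 27 mm above its origin, where the bar is best gripped across its thickness; axes as the knob's. Firmly snug: the torque, read in the same way each time (when the hand has stopped, friction may hold it either way), has risen 0.05 to 0.10 N m above its free-running value (20 to 40 N on the plate). Over 8 N must remain on each knob at the end. A rise of 0.19 N m (75 N) is forced.
- knob4_grip (a point): point on the axis of knob 4, 27 mm above its origin, where the bar is best gripped across its thickness; axes as the knob's. Tightening a knob changes the load on the others: the opposite one gains up to 20 N, each neighbour loses up to 15 N. When evenly seated, all four knobs have come to about the same angle, the later ones up to 0.3 rad short of the first.
- scanner: loose white hand scanner lying on the bench, about 120 x 56 x 34 mm; origin at its underside; leave alone.
- driver: loose screwdriver lying on the bench; leave alone.
- flask: loose white bottle, 48 mm across, 110 mm tall; origin at the centre of its underside; leave alone.

How it is judged:
By the outcome, as a careful person would: the job done as asked, in the order asked, and still so for the second after the job is handed in, with the robot touching nothing.
It also fails if it takes over 72 s, if anything falls off the work surface, if the arm or the gripper's body presses on something with over 40 N, if the wrist force passes 120 N, or if a joint passes its speed limit or range.

## Working session

There is one attempt and no reset: what is moved stays moved. The work goes in short steps, Python scripts to look and compute and a tool call to move; the robot and the scene stay as the last step left them, time stands still between calls to the robot, and variables do not carry over. Pictures are saved under pics/ and viewed, at most 10 in all, crops included, and the job is handed in when it is done.

Besides the shell and the picture viewer there is one more tool, called by a JSON object that holds its "name" and its "arguments", one argument or row to a line. step_arm: Moves the arm, as the interface text tells. Shifts and turns lie within -1 to 1; 1 stands for 0.2 m of shift or 1.5 rad of turn. Its arguments: {"type":"object","properties":{"delta_pos":{"type":"array"},"rot":{"type":"array"},"gripper":{"type":"array"},"squeeze":{"type":"number"}},"required":["delta_pos","rot","gripper"]}

```bash
ls; mkdir -p pics; python3 - <<'E'
from cell import env, viewer
import cv2,json,pickle
d={}
for n in("scene","top"):
    c=viewer.read_camera(n); d[n]=c
    cv2.imwrite(f"pics/{n}0.png",c["img"][:,:,::-1])
    print(n,c["fx"],c["fy"],c["cx"],c["cy"],c["dist"],c["pose"])
pickle.dump(d,open("cams0.pkl","wb"))
print(env.get_obs())
E
```

```text
pics
scene 366.5845119362476 366.5845119362476 319.2215913133096 199.21815995176664 [-0.058871  0.        0.        0.        0.      ] [[-0.12935392  0.75424146 -0.64372928  1.25721705]
 [ 0.99159562  0.09682947 -0.08580311  0.09230019]
 [-0.0023843  -0.6494181  -0.7604278   0.92619285]
 [ 0.          0.          0.          1.        ]]
top 377.226434321038 377.226434321038 318.1755302908087 194.53072531824563 [-0.05326141  0.          0.          0.          0.        ] [[ 1.64408159e-01 -9.62746557e-01  2.14683546e-01  3.49519185e-01]
 [-9.86392250e-01 -1.60349048e-01  3.63113096e-02 -1.30010251e-02]
 [-5.34286193e-04 -2.17732062e-01 -9.76008434e-01  1.06318772e+00]
 [ 0.00000000e+00  0.00000000e+00  0.00000000e+00  1.00000000e+00]]
{'time_s': 0.1, 'qpos': array([-75.28066855,  18.43367825,  -4.01527887,  83.16912999,
         1.29370497,  78.54140392,  -3.25930024]), 'joint_velocities': array([ 0.13048321,  0.01880772,  0.08975278, -0.11007254,  0.01418815,
        0.02527802, -0.01070972]), 'effort': array([-6.92247590e-05, -4.92568839e+01, -4.05399352e-01, -3.13397169e+01,
       -6.40475401e-02,  3.95392010e-02,  5.67609447e-05]), 'tool_pos': array([0.1561992 , 0.63044847, 0.23257302]), 'tool_rot': array([-1.79900949e+02,  4.38430340e-03,  1.66090495e+02]), 'force': array([-0.77842254, -0.74476245,  0.49714635]), 'wrist_torque': array([ 0.02137425, -0.03745051,  0.00103853]), 'grasp_force': 0.0, 'grip_width': 0.08679682999800324}
```

View pics/top0.png

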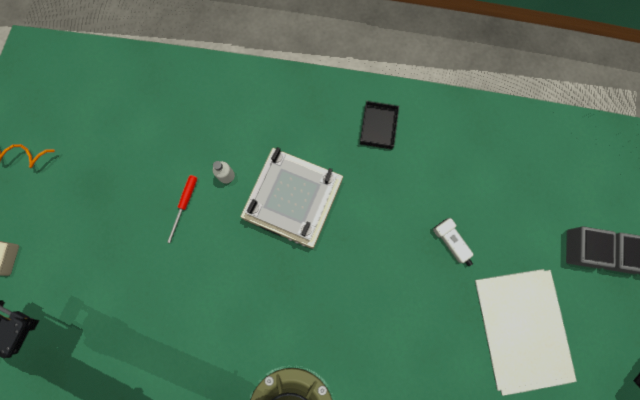

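View pics/scene0.png

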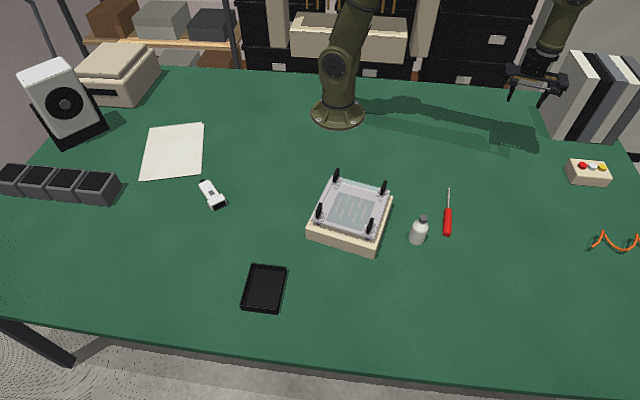

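The top view shows the fixture at about (292,198) px, with the flask at (223,172) and the driver at (183,208). The knobs are near (276,155), (328,176), (306,229) and (252,207). I'll enlarge both views.

```bash
python3 - <<'E'
import cv2,pickle
d=pickle.load(open("cams0.pkl","rb"))
t=d["top"]["img"][140:255,205:350,::-1]; s=d["scene"]["img"][160:260,300:435,::-1]
cv2.imwrite("pics/topc.png",cv2.resize(t,None,fx=5,fy=5,interpolation=cv2.INTER_CUBIC))
cv2.imwrite("pics/scenec.png",cv2.resize(s,None,fx=5,fy=5,interpolation=cv2.INTER_CUBIC))
E
```

```text
(no output)
```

View pics/topc.png

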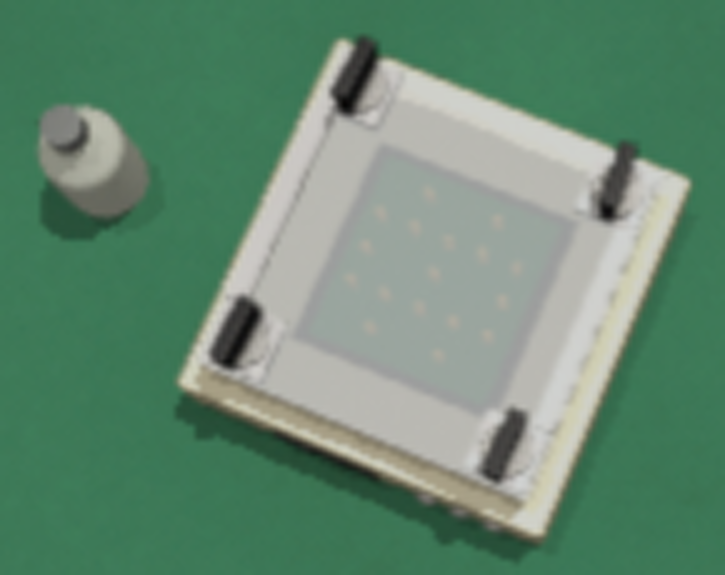

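View pics/scenec.png

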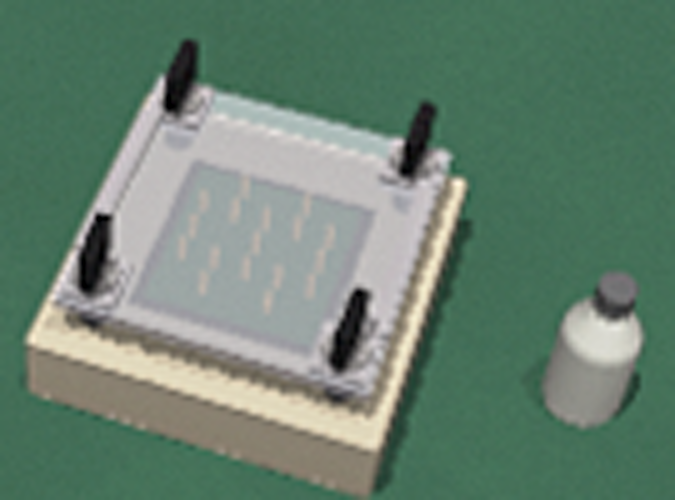

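In the enlarged top view the bars are centred near crop (355,75), (618,182), (503,445) and (236,332). In the scene crop they are near (181,78), (419,142), (95,255) and (349,332). I'll fit the bar-box model to the dark silhouettes in both views.

```bash
cat > h.py <<'E'
import numpy as np, cv2, pickle
from scipy.optimize import least_squares
from scipy.spatial.transform import Rotation as R
def proj(c,P):
    T=np.linalg.inv(c["pose"]); K=np.array([[c["fx"],0,c["cx"]],[0,c["fy"],c["cy"]],[0,0,1.]])
    return cv2.projectPoints(np.asarray(P,float),cv2.Rodrigues(T[:3,:3])[0],T[:3,3],K,np.array(c["dist"]))[0][:,0]
def box(x,y,z,a):
    c,s=np.cos(a),np.sin(a)
    return np.array([[x+c*u-s*v,y+s*u+c*v,z+w] for u in(-.018,.018) for v in(-.005,.005) for w in(.005,.037)])
def feat(pts=None,mask=None):
    if mask is None:
        m=cv2.moments(cv2.convexHull(pts.astype(np.float32)))
    else: m=cv2.moments(mask,False)
    a=m["m00"]; 
    return np.array([m["m10"]/a,m["m01"]/a]),np.array([m["mu20"]/a,m["mu11"]/a,m["mu02"]/a]),a
def measure(cams,seeds,thr=75):
    """seeds[cam]= 4 px positions; returns features"""
    out={}
    for n,c in cams.items():
        g=c["img"].max(2); out[n]=[]
        for (u,v) in seeds[n]:
            m=np.zeros_like(g); u0,v0=int(u)-12,int(v)-12
            w=np.clip((thr+60.-g[v0:v0+25,u0:u0+25].astype(float))/100,0,1)
            m=w.astype(np.float32)
            lab=cv2.connectedComponents((w>.15).astype(np.uint8))[1]
            k=lab[8:17,8:17]; k=np.bincount(k[k>0]).argmax(); m=m*(lab==k)
            f=feat(mask=m); out[n].append((f[0]+[u0,v0],f[1],f[2]))
    return out
E
python3 - <<'E'
from h import *
d=pickle.load(open("cams0.pkl","rb"))
# knob order: A far-left(+x,+y world), B far-right, C near-right, D near-left
seeds={"top":[(276,155),(328.6,176.4),(305.6,229),(252.2,206.4)],
 "scene":[(369.8,226.4),(319,211),(336.2,175.6),(383.8,188.4)]}
M=measure(d,seeds)
# p: cx,cy,yaw,z,bars4
sg=[(1,1),(1,-1),(-1,-1),(-1,1)]
def knobs(p):
    c,s=np.cos(p[2]),np.sin(p[2])
    return [(p[0]+.075*(c*a-s*b),p[1]+.075*(s*a+c*b)) for a,b in sg]
def res(p):
    r=[]
    for n in d:
        for i,(x,y) in enumerate(knobs(p)):
            f=feat(proj(d[n],box(x,y,p[3],p[4+i])))
            r+=list(f[0]-M[n][i][0])
            a=.5*np.arctan2(2*f[1][1],f[1][0]-f[1][2]); b=.5*np.arctan2(2*M[n][i][1][1],M[n][i][1][0]-M[n][i][1][2])
            r.append(3*np.sin(a-b))
    return r
s=least_squares(res,[.56,.05,-.5,.07]+[-.5]*4,x_scale=[.01,.01,.1,.01]+[.1]*4)
np.set_printoptions(precision=4,suppress=True)
print(s.x,np.degrees(s.x[[2,4,5,6,7]])); print(np.reshape(s.fun,(2,4,3)))
print(np.array(knobs(s.x)))
for n in d: print([round(m[2],1) for m in M[n]],[round(feat(proj(d[n],box(x,y,s.x[3],s.x[4+i])))[2],1) for i,(x,y) in enumerate(knobs(s.x))])
# flask/scanner etc rough ground positions
E
```

```text
[ 0.5557  0.0955 -0.3682  0.096  -0.5284 -0.5    -0.5    -0.5   ] [-21.0947 -30.2727 -28.6479 -28.6479 -28.6479]
[[[-4.0553  0.3458  0.6834]
  [-1.3459 -4.6913  0.9871]
  [ 4.9617  0.7381 -1.7746]
  [ 1.5046  4.9376 -2.9441]]

 [[ 5.0083 -0.3242  1.0847]
  [ 1.807   5.0385  0.8401]
  [-5.4056  1.3607  0.7051]
  [-2.1023 -5.733   0.716 ]]]
[[ 0.6527  0.1385]
 [ 0.5987 -0.0015]
 [ 0.4588  0.0525]
 [ 0.5128  0.1925]]
[67.2, 71.1, 157.4, 137.2] [103.0, 107.7, 91.4, 86.0]
[86.3, 45.0, 39.2, 65.0] [104.8, 85.1, 81.0, 102.4]
```

```bash
cat > fit.py <<'E'
from h import *
sg=[(1,1),(1,-1),(-1,-1),(-1,1)]
def knobs(p):
    c,s=np.cos(p[2]),np.sin(p[2])
    return [(p[0]+.075*(c*a-s*b),p[1]+.075*(s*a+c*b)) for a,b in sg]
def run(d,seeds,thr):
    M=measure(d,seeds,thr)
    def res(p):
        r=[]
        for n in d:
            for i,(x,y) in enumerate(knobs(p)):
                f=feat(proj(d[n],box(x,y,p[3],p[4+i])))
                r+=list(f[0]-M[n][i][0])
                a=.5*np.arctan2(2*f[1][1],f[1][0]-f[1][2]); b=.5*np.arctan2(2*M[n][i][1][1],M[n][i][1][0]-M[n][i][1][2])
                r.append(3*np.sin(a-b))
        return r
    s=least_squares(res,[.56,.09,-.45,.07]+[-.45]*4,x_scale=[.01,.01,.1,.01]+[.1]*4,diff_step=2e-3,loss="soft_l1")
    np.set_printoptions(precision=4,suppress=True)
    print(thr,s.x[:4],np.degrees(s.x[[2,4,5,6,7]])); print(np.reshape(res(s.x),(2,4,3)))
    print(np.array(knobs(s.x)))
    for n in d: print([round(m[2],1) for m in M[n]],[round(feat(proj(d[n],box(x,y,s.x[3],s.x[4+i])))[2],1) for i,(x,y) in enumerate(knobs(s.x))])
if __name__=="__main__":
    d=pickle.load(open("cams0.pkl","rb"))
    seeds={"top":[(276,155),(328.6,176.4),(305.6,229),(252.2,206.4)],
     "scene":[(369.8,226.4),(319,211),(336.2,175.6),(383.8,188.4)]}
    for t in (20,45): run(d,seeds,t)
E
python3 fit.py
```

```text
20 [ 0.555   0.094  -0.2296  0.0906] [-13.1554 -16.1092  22.5177 -27.8093 -16.8726]
[[[ 0.1723 -0.1202  0.0142]
  [ 0.2242  0.3254  1.2847]
  [-0.0312  0.0749  0.5603]
  [-0.1308 -0.0078  0.0073]]

 [[ 0.1322 -0.07   -0.0145]
  [ 2.4662 -5.197   0.7928]
  [-1.494   2.6241 -0.4296]
  [ 0.0171  0.2345 -0.0051]]]
[[0.6451 0.15  ]
 [0.611  0.0039]
 [0.4649 0.0381]
 [0.499  0.1841]]
[31.4, 34.7, 31.0, 25.6] [80.6, 81.3, 91.1, 68.9]
[21.6, 3.7, 0.4, 21.2] [98.8, 77.2, 78.5, 99.4]
45 [ 0.5551  0.0947 -0.2354  0.0914] [-13.4894 -15.2065  -9.0863 -14.7283 -15.6548]
[[[ 0.2102 -0.2488  0.0016]
  [ 0.2307 -0.0115  0.0562]
  [ 0.217   0.1431  0.0082]
  [ 0.1032  0.2099  0.021 ]]

 [[ 0.0896  0.1114 -0.0056]
  [ 0.6859 -0.1867 -0.053 ]
  [ 0.1941  0.1464 -0.008 ]
  [-0.1842 -0.0009 -0.0094]]]
[[0.6455 0.1502]
 [0.6105 0.0043]
 [0.4646 0.0393]
 [0.4996 0.1852]]
[48.7, 52.5, 51.1, 43.4] [79.3, 84.2, 76.0, 67.1]
[42.0, 20.0, 18.5, 40.6] [98.6, 73.2, 76.1, 99.6]
```

```bash
cat > ov.py <<'E'
from h import *
from fit import knobs
def overlay(d,p,rects,out):
    ims=[]
    for n,(u0,v0,w,h) in rects.items():
        S=5; im=cv2.resize(d[n]["img"][v0:v0+h,u0:u0+w,::-1],None,fx=S,fy=S,interpolation=cv2.INTER_CUBIC)
        def poly(P,col):
            q=(proj(d[n],P)+.5-[u0,v0])*S; cv2.polylines(im,[np.int32(q*8)],True,col,1,cv2.LINE_AA,3)
        c,s=np.cos(p[2]),np.sin(p[2])
        for hs,z in((.1075,.055),(.095,p[3]),):
            poly([(p[0]+hs*(c*a-s*b),p[1]+hs*(s*a+c*b),z) for a,b in((1,1),(1,-1),(-1,-1),(-1,1))],(0,0,255))
        for i,(x,y) in enumerate(knobs(p)):
            B=box(x,y,p[3],p[4+i]); t=[1,3,7,5]; poly(B[t],(255,255,0)); poly(B[[0,2,6,4]],(0,255,255))
            poly([(x+.014*np.cos(a),y+.014*np.sin(a),p[3]) for a in np.linspace(0,6.28,20)],(255,0,255))
        ims.append(im)
    H=max(i.shape[0] for i in ims)
    ims=[cv2.copyMakeBorder(i,0,H-i.shape[0],0,4,cv2.BORDER_CONSTANT) for i in ims]
    im=np.hstack(ims); f=min(1,800/im.shape[1],600/im.shape[0])
    cv2.imwrite(out,cv2.resize(im,None,fx=f,fy=f,interpolation=cv2.INTER_AREA))
E
python3 - <<'E'
from ov import *
d=pickle.load(open("cams0.pkl","rb"))
p=[.5551,.0947,-.2354,.0914]+list(np.radians([-15.2,-9.1,-14.7,-15.7]))
overlay(d,p,{"top":(238,143,108,105),"scene":(302,163,97,100)},"pics/ov.png")
E
```

```text
(no output)
```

View pics/ov.png

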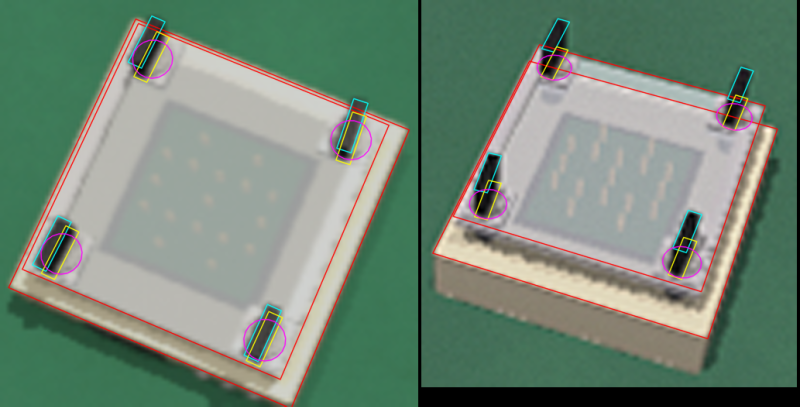

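The overlay matches both the housing and the bars. That puts the fixture at (0.555, 0.0945) with yaw −13.5° and knob z about 0.09. I'll go to knob A first.

```bash
cat > go.py <<'E'
import sys; from h import *; from cell import env
K={"A":(.6453,.1500),"B":(.6105,.0043),"C":(.4646,.0393),"D":(.4996,.1852)}
def st():
    o=env.get_obs(); print("t%.2f pos %s rot %s F %s T %s w %.4f g %.1f q7 %.1f"%(o["time_s"],o["tool_pos"].round(4),o["tool_rot"].round(2),o["force"].round(2),o["wrist_torque"].round(3),o["grip_width"],o["grasp_force"],o["qpos"][6])); return o
def to(x,y,z,yaw):
    o=st(); A=R.from_euler("xyz",o["tool_rot"],degrees=True); B=R.from_euler("xyz",[180,0,yaw],degrees=True)
    d=A.inv().apply(np.array([x,y,z])-o["tool_pos"])/.2; r=(A.inv()*B).as_rotvec()/1.5
    print("dpos",d.round(3),"rot",r.round(3))
if __name__=="__main__":
    a=sys.argv
    if len(a)>1: to(*K[a[1]],float(a[2]),float(a[3]))
    else: st()
E
python3 go.py A 0.16 165; python3 go.py A 0.16 -15
```

```text
t0.10 pos [0.1562 0.6304 0.2326] rot [-179.9     0.    166.09] F [-0.78 -0.74  0.5 ] T [ 0.021 -0.037  0.001] w 0.0868 g 0.0 q7 -3.3
dpos [-2.951 -1.743  0.366] rot [-0.001  0.     0.013]
t0.10 pos [0.1562 0.6304 0.2326] rot [-179.9     0.    166.09] F [-0.78 -0.74  0.5 ] T [ 0.021 -0.037  0.001] w 0.0868 g 0.0 q7 -3.3
dpos [-2.951 -1.743  0.366] rot [-0.000e+00 -2.000e-03 -2.082e+00]
```

{"name": "step_arm", "arguments": {
  "delta_pos": [
    [-0.24, -0.145, 0],
    [-0.49, -0.29, 0],
    [-0.735, -0.435, 0],
    [-0.98, -0.58, 0]
  ],
  "rot": [
    [0, 0, 0],
    [0, 0, 0],
    [0, 0, 0],
    [0, 0, 0]
  ],
  "gripper": [-0.3, -0.3, -0.3, -0.3],
  "squeeze": 25
}}

```text
time_s: 0.6
tool_pos: [0.3197, 0.4696, 0.2332]
tool_rot: [-180.0, -0.0, 166.1]
force: [0.6, 0.2, 0.6]
grip_width: 0.055
grasp_force: 0.0
```

{"name": "step_arm", "arguments": {
  "delta_pos": [
    [-0.24, -0.145, 0],
    [-0.49, -0.29, 0],
    [-0.735, -0.435, 0],
    [-0.98, -0.58, 0]
  ],
  "rot": [
    [0, 0, 0],
    [0, 0, 0],
    [0, 0, 0],
    [0, 0, 0]
  ],
  "gripper": [-0.3, -0.3, -0.3, -0.3]
}}

```text
time_s: 1.1
tool_pos: [0.4819, 0.31, 0.2333]
tool_rot: [-180.0, -0.0, 166.1]
force: [0.4, 0.4, -0.7]
grip_width: 0.0308
grasp_force: 0.0
```

{"name": "step_arm", "arguments": {
  "delta_pos": [
    [-0.24, -0.145, 0],
    [-0.49, -0.29, 0],
    [-0.735, -0.435, 0],
    [-0.98, -0.58, 0.1],
    [-0.98, -0.58, 0.2],
    [-0.98, -0.58, 0.2]
  ],
  "rot": [
    [0, 0, 0],
    [0, 0, 0],
    [0, 0, 0],
    [0, 0, 0],
    [0, 0, 0],
    [0, 0, 0]
  ],
  "gripper": [-0.3, -0.3, -0.3, -0.3, -0.3, -0.3]
}}

```text
time_s: 1.85
tool_pos: [0.6416, 0.1521, 0.1907]
tool_rot: [-179.9, -0.3, 166.1]
force: [-0.6, 0.4, 0.2]
grip_width: 0.0303
grasp_force: 0.0
```

```bash
python3 go.py A 0.112 165; python3 -c "
from cell import env;print(env.get_obs()['qpos'].round(1))"
```

```text
t1.85 pos [0.6416 0.1521 0.1907] rot [-179.89   -0.29  166.08] F [-0.57  0.37  0.19] T [0.011 0.035 0.038] w 0.0303 g 0.0 q7 65.9
dpos [-0.023 -0.005  0.394] rot [-0.001 -0.003  0.013]
[-31.2  21.5  20.2  85.4  -7.6  74.7  65.9]
```

{"name": "step_arm", "arguments": {
  "delta_pos": [
    [-0.02, -0.005, 0.14],
    [-0.023, -0.005, 0.28],
    [-0.023, -0.005, 0.36],
    [-0.023, -0.005, 0.39],
    [-0.023, -0.005, 0.39]
  ],
  "rot": [
    [0, 0, 0.01],
    [0, 0, 0.014],
    [0, 0, 0.014],
    [0, 0, 0.014],
    [0, 0, 0.014]
  ],
  "gripper": [-0.3, -0.3, -0.3, -0.3, -0.3]
}}

```text
time_s: 2.48
tool_pos: [0.6477, 0.1504, 0.1162]
tool_rot: [180.0, 0.0, 164.9]
force: [-0.2, -1.2, 1.4]
grip_width: 0.0304
grasp_force: 0.0
```

```bash
python3 go.py A 0.110 165;  python3 - <<'E'
from cell import viewer; import cv2,pickle,numpy as np
d={n:viewer.read_camera(n) for n in("top","scene")}; pickle.dump(d,open("cams1.pkl","wb"))
a=cv2.resize(d["top"]["img"][120:240,230:350,::-1],None,fx=3.3,fy=3.3,interpolation=cv2.INTER_CUBIC)
b=cv2.resize(d["scene"]["img"][160:280,300:420,::-1],None,fx=3.3,fy=3.3,interpolation=cv2.INTER_CUBIC)
cv2.imwrite("pics/grA.png",np.hstack([a,b]))
E
```

```text
t2.48 pos [0.6477 0.1504 0.1162] rot [1.7997e+02 2.0000e-02 1.6494e+02] F [-0.21 -1.2   1.36] T [ 0.008  0.017 -0.004] w 0.0304 g 0.0 q7 66.0
dpos [ 0.011 -0.005  0.031] rot [ 0.     0.    -0.001]
```

View pics/grA.png

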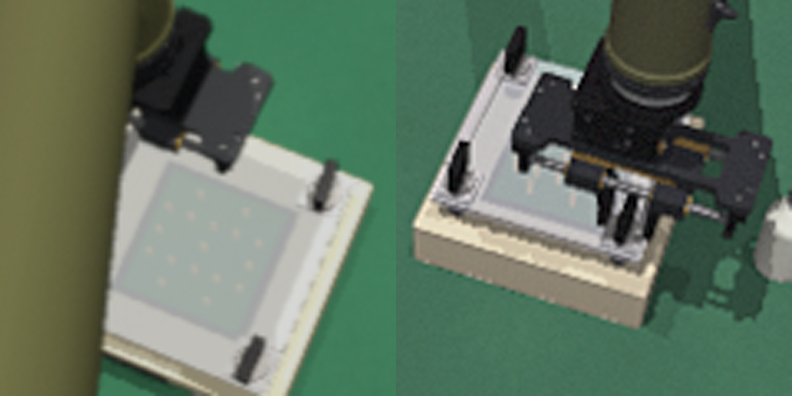

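The scene view shows the bar standing between the two fingers at about (623,225) px, with the body clear of the flask. I'll drop 4 mm and close.

{"name": "step_arm", "arguments": {
  "delta_pos": [
    [0.01, -0.003, 0.02],
    [0.01, -0.003, 0.02],
    [0.01, -0.003, 0.02],
    [0.01, -0.003, 0.02],
    [0.01, -0.003, 0.02]
  ],
  "rot": [
    [0, 0, 0],
    [0, 0, 0],
    [0, 0, 0],
    [0, 0, 0],
    [0, 0, 0]
  ],
  "gripper": [-0.3, -1, -1, -1, -1],
  "squeeze": 20
}}

```text
time_s: 3.2
tool_pos: [0.6456, 0.1493, 0.1117]
tool_rot: [-180.0, 0.0, 164.9]
force: [-1.0, -1.3, 1.1]
grip_width: 0.0101
grasp_force: 20.0
```

```bash
python3 go.py A 0.110 165
```

```text
t3.20 pos [0.6456 0.1493 0.1117] rot [-179.99    0.    164.85] F [-0.95 -1.25  1.12] T [-0.213  0.155 -0.072] w 0.0101 g 20.0 q7 66.0
dpos [0.002 0.003 0.009] rot [-0.     0.    -0.002]
```

{"name": "step_arm", "arguments": {
  "delta_pos": [
    [0, 0, 0.001],
    [0, 0, 0.002],
    [0, 0, 0.0035],
    [0, 0, 0.0045],
    [0, 0, 0.006],
    [0, 0, 0.0065],
    [0, 0, 0.0065]
  ],
  "rot": [
    [0, 0, 0.06],
    [0, 0, 0.12],
    [0, 0, 0.18],
    [0, 0, 0.24],
    [0, 0, 0.3],
    [0, 0, 0.35],
    [0, 0, 0.35]
  ],
  "gripper": [-1, -1, -1, -1, -1, -1, -1]
}}

```text
time_s: 4.08
tool_pos: [0.6458, 0.1497, 0.1104]
tool_rot: [180.0, 0.0, 134.9]
force: [-0.2, -0.9, 1.1]
grip_width: 0.0097
grasp_force: 20.0
```

```bash
python3 go.py A 0.110 165;python3 go.py A 0.110 165
```

```text
t4.08 pos [0.6458 0.1497 0.1104] rot [1.7998e+02 2.0000e-02 1.3485e+02] F [-0.17 -0.93  1.12] T [-0.09  -0.01  -0.094] w 0.0097 g 20.0 q7 37.8
dpos [ 0.003 -0.001  0.002] rot [ 0.     0.    -0.351]
t4.08 pos [0.6458 0.1497 0.1104] rot [1.7998e+02 2.0000e-02 1.3485e+02] F [-0.17 -0.93  1.12] T [-0.09  -0.01  -0.094] w 0.0097 g 20.0 q7 37.8
dpos [ 0.003 -0.001  0.002] rot [ 0.     0.    -0.351]
```

{"name": "step_arm", "arguments": {
  "delta_pos": [
    [0, 0, 0],
    [0, 0, 0]
  ],
  "rot": [
    [0, 0, 0],
    [0, 0, 0]
  ],
  "gripper": [-1, -1]
}}

```text
time_s: 4.32
tool_pos: [0.6458, 0.1497, 0.1104]
tool_rot: [180.0, 0.0, 134.8]
force: [0.7, 0.1, 0.7]
grip_width: 0.0099
grasp_force: 20.0
```

```bash
python3 go.py A 0.110 165
```

```text
t4.33 pos [0.6458 0.1497 0.1104] rot [1.7996e+02 1.0000e-02 1.3484e+02] F [0.7  0.08 0.73] T [-0.034 -0.132 -0.09 ] w 0.0099 g 20.0 q7 37.8
dpos [ 0.003 -0.001  0.002] rot [ 0.     0.    -0.351]
```

```bash
python3 go.py C 0.16 165.3
```

```text
t4.33 pos [0.6458 0.1497 0.1104] rot [1.7996e+02 1.0000e-02 1.3484e+02] F [0.7  0.08 0.73] T [-0.034 -0.132 -0.09 ] w 0.0099 g 20.0 q7 37.8
dpos [ 0.247 -1.031 -0.249] rot [ 0.     0.    -0.354]
```

{"name": "step_arm", "arguments": {
  "delta_pos": [
    [0, 0, 0],
    [0, 0, 0],
    [0, 0, -0.12],
    [0, 0, -0.25],
    [0, 0, -0.25]
  ],
  "rot": [
    [0, 0, 0],
    [0, 0, 0],
    [0, 0, 0],
    [0, 0, -0.05],
    [0, 0, -0.1]
  ],
  "gripper": [-0.3, -0.3, -0.3, -0.3, -0.3]
}}

```text
time_s: 4.95
tool_pos: [0.647, 0.1499, 0.1629]
tool_rot: [179.8, 0.1, 143.6]
force: [0.3, -0.6, 0.1]
grip_width: 0.0301
grasp_force: 0.0
```

```bash
python3 go.py C 0.155 165.3
```

```text
t4.95 pos [0.647  0.1499 0.1629] rot [1.7979e+02 1.5000e-01 1.4356e+02] F [ 0.26 -0.62  0.07] T [-0.061 -0.054  0.006] w 0.0301 g 0.0 q7 45.3
dpos [ 0.405 -0.987  0.035] rot [ 0.002  0.002 -0.253]
```

{"name": "step_arm", "arguments": {
  "delta_pos": [
    [0.08, -0.2, 0],
    [0.18, -0.45, 0],
    [0.28, -0.7, 0],
    [0.37, -0.9, 0],
    [0.405, -0.985, 0.03],
    [0.405, -0.985, 0.03]
  ],
  "rot": [
    [0, 0, -0.06],
    [0, 0, -0.12],
    [0, 0, -0.18],
    [0, 0, -0.23],
    [0, 0, -0.253],
    [0, 0, -0.253]
  ],
  "gripper": [-0.3, -0.3, -0.3, -0.3, -0.3, -0.3]
}}

```text
time_s: 5.7
tool_pos: [0.4621, 0.0393, 0.1542]
tool_rot: [179.9, -0.0, 165.1]
force: [1.0, 0.3, -0.0]
grip_width: 0.0304
grasp_force: 0.0
```

```bash
python3 go.py C 0.112 165.3
```

```text
t5.70 pos [0.4621 0.0393 0.1542] rot [ 1.7995e+02 -3.0000e-02  1.6507e+02] F [ 0.98  0.26 -0.01] T [-0.004 -0.031 -0.012] w 0.0304 g 0.0 q7 66.4
dpos [-0.012  0.003  0.211] rot [ 0.001 -0.    -0.003]
```

{"name": "step_arm", "arguments": {
  "delta_pos": [
    [-0.006, 0, 0.1],
    [-0.01, 0.002, 0.19],
    [-0.01, 0.002, 0.21],
    [-0.01, 0.002, 0.21],
    [-0.01, 0.002, 0.21],
    [-0.01, 0.002, 0.21],
    [-0.01, 0.002, 0.21]
  ],
  "rot": [
    [0, 0, 0],
    [0, 0, 0],
    [0, 0, 0],
    [0, 0, 0],
    [0, 0, 0],
    [0, 0, 0],
    [0, 0, 0]
  ],
  "gripper": [-0.3, -0.3, -0.3, -1, -1, -1, -1]
}}

```text
time_s: 6.58
tool_pos: [0.4653, 0.0379, 0.1129]
tool_rot: [-179.9, 0.0, 165.1]
force: [-1.6, -4.5, 3.5]
grip_width: 0.0098
grasp_force: 20.0
```

```bash
python3 go.py C 0.112 165.3
```

```text
t6.58 pos [0.4653 0.0379 0.1129] rot [-1.799e+02  4.000e-02  1.651e+02] F [-1.58 -4.52  3.53] T [-1.141  0.348  0.043] w 0.0098 g 20.0 q7 67.8
dpos [0.005 0.006 0.005] rot [-0.001  0.001 -0.002]
```

{"name": "step_arm", "arguments": {
  "delta_pos": [
    [0, 0, 0.001],
    [0, 0, 0.002],
    [0, 0, 0.0035],
    [0, 0, 0.0045],
    [0, 0, 0.006]
  ],
  "rot": [
    [0, 0, 0.06],
    [0, 0, 0.12],
    [0, 0, 0.18],
    [0, 0, 0.24],
    [0, 0, 0.3]
  ],
  "gripper": [-1, -1, -1, -1, -1]
}}

```text
time_s: 7.2
tool_pos: [0.4654, 0.0382, 0.1118]
tool_rot: [-180.0, 0.1, 139.1]
force: [-3.1, -4.9, 4.3]
grip_width: 0.01
grasp_force: 20.0
```

```bash
python3 go.py C 0.112 165.3
```

```text
t7.20 pos [0.4654 0.0382 0.1118] rot [-1.7996e+02  8.0000e-02  1.3915e+02] F [-3.12 -4.92  4.33] T [-1.048  0.344  0.068] w 0.0100 g 20.0 q7 41.9
dpos [ 0.007  0.002 -0.001] rot [-0.001  0.001 -0.304]
```

{"name": "step_arm", "arguments": {
  "delta_pos": [
    [0, 0, 0.001],
    [0, 0, 0.001],
    [0, 0, 0.001]
  ],
  "rot": [
    [0, 0, 0.05],
    [0, 0, 0.05],
    [0, 0, 0.05]
  ],
  "gripper": [-1, -1, -1]
}}

```text
time_s: 7.58
tool_pos: [0.4654, 0.0382, 0.1116]
tool_rot: [-180.0, 0.1, 135.1]
force: [-2.8, -6.8, 4.5]
grip_width: 0.0101
grasp_force: 20.0
```

```bash
python3 go.py B 0.112 171
```

```text
t7.58 pos [0.4654 0.0382 0.1116] rot [-1.7997e+02  7.0000e-02  1.3507e+02] F [-2.79 -6.83  4.51] T [-1.265  0.387 -0.122] w 0.0101 g 20.0 q7 37.8
dpos [-0.633  0.392 -0.001] rot [-0.001  0.001 -0.418]
```

```bash
sed -i 's/^K=.*/K={"A":(.6458,.1496),"B":(.6108,.0031),"C":(.4650,.0372),"D":(.5000,.1840)}/' go.py
```

{"name": "step_arm", "arguments": {
  "delta_pos": [
    [0, 0, 0],
    [0, 0, 0],
    [0, 0, -0.12],
    [0, 0, -0.22],
    [0, 0, -0.22]
  ],
  "rot": [
    [0, 0, 0],
    [0, 0, 0],
    [0, 0, 0],
    [0, 0, -0.05],
    [0, 0, -0.1]
  ],
  "gripper": [-0.3, -0.3, -0.3, -0.3, -0.3]
}}

```text
time_s: 8.2
tool_pos: [0.4663, 0.0406, 0.1565]
tool_rot: [179.8, 0.1, 143.9]
force: [0.3, -0.4, 0.8]
grip_width: 0.0305
grasp_force: 0.0
```

```bash
python3 go.py B 0.155 171
```

```text
t8.20 pos [0.4663 0.0406 0.1565] rot [1.7980e+02 1.0000e-01 1.4387e+02] F [ 0.33 -0.4   0.8 ] T [-0.01   0.013  0.021] w 0.0305 g 0.0 q7 45.2
dpos [-0.694  0.274  0.01 ] rot [ 0.002  0.002 -0.316]
```

{"name": "step_arm", "arguments": {
  "delta_pos": [
    [-0.15, 0.06, 0],
    [-0.35, 0.14, 0],
    [-0.55, 0.22, 0],
    [-0.68, 0.265, 0],
    [-0.693, 0.274, 0],
    [-0.693, 0.274, 0]
  ],
  "rot": [
    [0, 0, -0.06],
    [0, 0, -0.12],
    [0, 0, -0.18],
    [0, 0, -0.25],
    [0, 0, -0.316],
    [0, 0, -0.316]
  ],
  "gripper": [-0.3, -0.3, -0.3, -0.3, -0.3, -0.3]
}}

```text
time_s: 8.95
tool_pos: [0.6094, 0.0022, 0.1543]
tool_rot: [180.0, -0.0, 170.8]
force: [0.4, -0.0, 0.2]
grip_width: 0.0302
grasp_force: 0.0
```

```bash
python3 go.py B 0.112 171
```

```text
t8.95 pos [0.6094 0.0022 0.1543] rot [ 1.7999e+02 -4.0000e-02  1.7080e+02] F [ 0.41 -0.03  0.24] T [ 0.006 -0.001 -0.007] w 0.0302 g 0.0 q7 84.7
dpos [-0.007  0.005  0.211] rot [ 0.    -0.    -0.002]
```

{"name": "step_arm", "arguments": {
  "delta_pos": [
    [-0.005, 0.003, 0.1],
    [-0.006, 0.004, 0.19],
    [-0.006, 0.004, 0.21],
    [-0.006, 0.004, 0.21],
    [-0.006, 0.004, 0.21]
  ],
  "rot": [
    [0, 0, 0],
    [0, 0, 0],
    [0, 0, 0],
    [0, 0, 0],
    [0, 0, 0]
  ],
  "gripper": [-0.3, -0.3, -0.3, -0.3, -0.3]
}}

```text
time_s: 9.57
tool_pos: [0.611, 0.0023, 0.1135]
tool_rot: [180.0, 0.1, 170.8]
force: [-0.2, -0.8, 1.0]
grip_width: 0.0304
grasp_force: 0.0
```

```bash
python3 go.py B 0.112 171
```

```text
t9.57 pos [0.611  0.0023 0.1135] rot [1.7998e+02 7.0000e-02 1.7081e+02] F [-0.17 -0.85  0.99] T [ 0.01  -0.013  0.016] w 0.0304 g 0.0 q7 85.6
dpos [0.002 0.004 0.007] rot [ 0.     0.001 -0.002]
```

{"name": "step_arm", "arguments": {
  "delta_pos": [
    [0.002, -0.004, 0.004],
    [0.002, -0.004, 0.004],
    [0.002, -0.004, 0.004],
    [0.002, -0.004, 0.004]
  ],
  "rot": [
    [0, 0, 0],
    [0, 0, 0],
    [0, 0, 0],
    [0, 0, 0]
  ],
  "gripper": [-1, -1, -1, -1]
}}

```text
time_s: 10.07
tool_pos: [0.6104, 0.0032, 0.1123]
tool_rot: [179.9, 0.0, 170.9]
force: [1.8, 4.6, 0.2]
grip_width: 0.0103
grasp_force: 20.0
```

```bash
python3 go.py B 0.112 171
```

```text
t10.07 pos [0.6104 0.0032 0.1123] rot [1.7989e+02 3.0000e-02 1.7089e+02] F [1.85 4.63 0.2 ] T [ 0.877 -0.127 -0.015] w 0.0103 g 20.0 q7 85.6
dpos [-0.002 -0.     0.002] rot [ 0.001  0.    -0.001]
```

{"name": "step_arm", "arguments": {
  "delta_pos": [
    [0, 0, 0.001],
    [0, 0, 0.002],
    [0, 0, 0.0035],
    [0, 0, 0.0045],
    [0, 0, 0.006]
  ],
  "rot": [
    [0, 0, 0.06],
    [0, 0, 0.12],
    [0, 0, 0.18],
    [0, 0, 0.24],
    [0, 0, 0.3]
  ],
  "gripper": [-1, -1, -1, -1, -1]
}}

```text
time_s: 10.7
tool_pos: [0.6106, 0.0038, 0.1112]
tool_rot: [179.8, -0.0, 145.0]
force: [2.3, 4.5, 0.3]
grip_width: 0.0099
grasp_force: 20.0
```

```bash
python3 go.py B 0.112 171
```

```text
t10.70 pos [0.6106 0.0038 0.1112] rot [ 1.7984e+02 -2.0000e-02  1.4497e+02] F [2.31 4.54 0.3 ] T [ 1.082 -0.275  0.07 ] w 0.0099 g 20.0 q7 61.1
dpos [-0.003 -0.002 -0.004] rot [ 0.002  0.    -0.303]
```

{"name": "step_arm", "arguments": {
  "delta_pos": [
    [0, 0, 0.0003],
    [0, 0, 0.0006],
    [0, 0, 0.001]
  ],
  "rot": [
    [0, 0, 0.016],
    [0, 0, 0.032],
    [0, 0, 0.048]
  ],
  "gripper": [-1, -1, -1]
}}

```text
time_s: 11.08
tool_pos: [0.6107, 0.0039, 0.111]
tool_rot: [179.8, -0.0, 141.0]
force: [0.9, 6.3, 0.8]
grip_width: 0.01
grasp_force: 20.0
```

```bash
python3 go.py D 0.155 164.3
```

```text
t11.07 pos [0.6107 0.0039 0.111 ] rot [ 1.7984e+02 -3.0000e-02  1.4100e+02] F [0.92 6.34 0.78] T [ 1.149 -0.261  0.048] w 0.0100 g 20.0 q7 57.3
dpos [ 0.997  0.352 -0.218] rot [ 0.002  0.    -0.271]
```

{"name": "step_arm", "arguments": {
  "delta_pos": [
    [0, 0, 0],
    [0, 0, 0]
  ],
  "rot": [
    [0, 0, 0],
    [0, 0, 0]
  ],
  "gripper": [-1, -1]
}}

```text
time_s: 11.32
tool_pos: [0.6107, 0.0038, 0.111]
tool_rot: [179.8, -0.0, 141.0]
force: [1.8, 5.5, 1.0]
grip_width: 0.0097
grasp_force: 20.0
```

```bash
python3 go.py D 0.155 164.3
```

```text
t11.32 pos [0.6107 0.0038 0.111 ] rot [ 1.7984e+02 -3.0000e-02  1.4104e+02] F [1.8  5.5  1.01] T [ 1.143e+00 -2.860e-01 -1.000e-03] w 0.0097 g 20.0 q7 57.4
dpos [ 0.997  0.353 -0.218] rot [ 0.002  0.    -0.271]
```

```bash
sed -i 's/"B":(.6108,.0031)/"B":(.6110,.0043)/; s/print("t%.2f/print("e7 %.4f"%o["effort"][6],"t%.2f/' go.py; python3 go.py
```

```text
e7 -0.0237 t11.32 pos [0.6107 0.0038 0.111 ] rot [ 1.7984e+02 -3.0000e-02  1.4104e+02] F [1.8  5.5  1.01] T [ 1.143e+00 -2.860e-01 -1.000e-03] w 0.0097 g 20.0 q7 57.4
```

{"name": "step_arm", "arguments": {
  "delta_pos": [
    [0, 0, 0],
    [0, 0, 0],
    [0, 0, -0.12],
    [0, 0, -0.22],
    [0.05, 0.02, -0.22]
  ],
  "rot": [
    [0, 0, 0],
    [0, 0, 0],
    [0, 0, 0],
    [0, 0, -0.05],
    [0, 0, -0.1]
  ],
  "gripper": [-0.3, -0.3, -0.3, -0.3, -0.3]
}}

```text
time_s: 11.95
tool_pos: [0.6059, 0.0084, 0.1565]
tool_rot: [180.0, 0.2, 149.5]
force: [0.2, 0.1, -0.5]
grip_width: 0.0301
grasp_force: 0.0
```

```bash
python3 go.py D 0.155 164.3
```

```text
e7 -0.4004 t11.95 pos [0.6059 0.0084 0.1565] rot [179.98   0.21 149.47] F [ 0.23  0.06 -0.47] T [ 0.05   0.037 -0.001] w 0.0301 g 0.0 q7 63.4
dpos [0.902 0.487 0.004] rot [-0.     0.002 -0.173]
```

{"name": "step_arm", "arguments": {
  "delta_pos": [
    [0.2, 0.11, 0],
    [0.45, 0.245, 0],
    [0.7, 0.38, 0],
    [0.87, 0.47, 0],
    [0.9, 0.487, 0],
    [0.9, 0.487, 0]
  ],
  "rot": [
    [0, 0, -0.04],
    [0, 0, -0.08],
    [0, 0, -0.12],
    [0, 0, -0.15],
    [0, 0, -0.173],
    [0, 0, -0.173]
  ],
  "gripper": [-0.3, -0.3, -0.3, -0.3, -0.3, -0.3]
}}

```text
time_s: 12.7
tool_pos: [0.4995, 0.1851, 0.1547]
tool_rot: [-180.0, 0.0, 164.3]
force: [0.7, -0.1, 0.3]
grip_width: 0.0306
grasp_force: 0.0
```

```bash
python3 go.py D 0.112 164.3
```

```text
e7 0.0649 t12.70 pos [0.4995 0.1851 0.1547] rot [-1.7995e+02  4.0000e-02  1.6433e+02] F [ 0.68 -0.12  0.29] T [-0.023  0.021  0.027] w 0.0306 g 0.0 q7 53.8
dpos [-0.004 -0.005  0.213] rot [-0.001  0.     0.   ]
```

{"name": "step_arm", "arguments": {
  "delta_pos": [
    [0, 0, 0.1],
    [0, 0, 0.19],
    [0, 0, 0.21],
    [0, 0, 0.21],
    [0, 0, 0.21]
  ],
  "rot": [
    [0, 0, 0],
    [0, 0, 0],
    [0, 0, 0],
    [0, 0, 0],
    [0, 0, 0]
  ],
  "gripper": [-0.3, -0.3, -0.3, -0.3, -0.3]
}}

```text
time_s: 13.32
tool_pos: [0.4997, 0.1863, 0.1133]
tool_rot: [180.0, 0.1, 164.4]
force: [0.3, 0.2, 0.0]
grip_width: 0.0304
grasp_force: 0.0
```

```bash
python3 go.py D 0.112 164.3
```

```text
e7 0.0002 t13.32 pos [0.4997 0.1863 0.1133] rot [1.7996e+02 5.0000e-02 1.6435e+02] F [0.28 0.18 0.03] T [-0.044 -0.049  0.017] w 0.0304 g 0.0 q7 54.7
dpos [-0.005 -0.01   0.006] rot [0.001 0.001 0.001]
```

{"name": "step_arm", "arguments": {
  "delta_pos": [
    [-0.004, -0.008, 0.006],
    [-0.004, -0.008, 0.006],
    [-0.004, -0.008, 0.006],
    [-0.004, -0.008, 0.006],
    [-0.004, -0.008, 0.006]
  ],
  "rot": [
    [0, 0, 0],
    [0, 0, 0],
    [0, 0, 0],
    [0, 0, 0],
    [0, 0, 0]
  ],
  "gripper": [-0.3, -1, -1, -1, -1]
}}

```text
time_s: 13.95
tool_pos: [0.4993, 0.184, 0.1116]
tool_rot: [-180.0, -0.0, 164.3]
force: [-1.4, -1.5, 2.5]
grip_width: 0.0098
grasp_force: 20.0
```

```bash
python3 go.py
```

```text
e7 0.1136 t13.95 pos [0.4993 0.184  0.1116] rot [-1.7997e+02 -2.0000e-02  1.6434e+02] F [-1.36 -1.46  2.5 ] T [-0.403  0.257 -0.08 ] w 0.0098 g 20.0 q7 54.9
```

{"name": "step_arm", "arguments": {
  "delta_pos": [
    [0, 0, 0.001],
    [0, 0, 0.002],
    [0, 0, 0.0035],
    [0, 0, 0.0045],
    [0, 0, 0.005]
  ],
  "rot": [
    [0, 0, 0.06],
    [0, 0, 0.12],
    [0, 0, 0.18],
    [0, 0, 0.24],
    [0, 0, 0.26]
  ],
  "gripper": [-1, -1, -1, -1, -1]
}}

```text
time_s: 14.58
tool_pos: [0.4995, 0.1844, 0.1106]
tool_rot: [180.0, 0.0, 142.0]
force: [-0.5, -1.4, 2.3]
grip_width: 0.0094
grasp_force: 20.0
```

```bash
python3 go.py
```

```text
e7 -0.0227 t14.57 pos [0.4995 0.1844 0.1106] rot [1.80e+02 1.00e-02 1.42e+02] F [-0.54 -1.38  2.34] T [-0.282  0.188  0.104] w 0.0094 g 20.0 q7 32.9
```

{"name": "step_arm", "arguments": {
  "delta_pos": [
    [0, 0, 0.0004],
    [0, 0, 0.0008]
  ],
  "rot": [
    [0, 0, 0.02],
    [0, 0, 0.04]
  ],
  "gripper": [-1, -1]
}}

```text
time_s: 14.82
tool_pos: [0.4996, 0.1844, 0.1105]
tool_rot: [180.0, 0.0, 138.5]
force: [-1.3, -1.1, 2.2]
grip_width: 0.01
grasp_force: 20.0
```

```bash
python3 go.py
```

```text
e7 0.1876 t14.82 pos [0.4996 0.1844 0.1105] rot [1.7999e+02 1.0000e-02 1.3851e+02] F [-1.31 -1.13  2.25] T [-0.355  0.184  0.051] w 0.0100 g 20.0 q7 29.5
```

{"name": "step_arm", "arguments": {
  "delta_pos": [
    [0, 0, 0.0004],
    [0, 0, 0.0008]
  ],
  "rot": [
    [0, 0, 0.02],
    [0, 0, 0.04]
  ],
  "gripper": [-1, -1]
}}

```text
time_s: 15.08
tool_pos: [0.4996, 0.1845, 0.1103]
tool_rot: [180.0, 0.0, 135.0]
force: [0.8, -0.9, 2.9]
grip_width: 0.01
grasp_force: 20.0
```

```bash
python3 go.py
```

```text
e7 0.1805 t15.07 pos [0.4996 0.1845 0.1103] rot [1.7998e+02 1.0000e-02 1.3505e+02] F [ 0.76 -0.95  2.88] T [-0.415  0.134  0.079] w 0.0100 g 20.0 q7 26.1
```

{"name": "step_arm", "arguments": {
  "delta_pos": [
    [0, 0, 0],
    [0, 0, 0]
  ],
  "rot": [
    [0, 0, 0.01],
    [0, 0, 0.01]
  ],
  "gripper": [-1, -1]
}}

```text
time_s: 15.32
tool_pos: [0.4996, 0.1845, 0.1103]
tool_rot: [180.0, 0.0, 134.3]
force: [0.5, -0.9, 2.1]
grip_width: 0.0102
grasp_force: 20.0
```

```bash
python3 go.py A 0.16 135
```

```text
e7 -0.0742 t15.32 pos [0.4996 0.1845 0.1103] rot [1.7998e+02 1.0000e-02 1.3428e+02] F [ 0.51 -0.94  2.12] T [-0.395  0.072  0.072] w 0.0102 g 20.0 q7 25.4
dpos [-0.635  0.402 -0.248] rot [ 0.     0.    -0.008]
```

{"name": "step_arm", "arguments": {
  "delta_pos": [
    [0, 0, 0],
    [0, 0, 0],
    [0, 0, -0.12],
    [0, 0, -0.22],
    [-0.05, 0.03, -0.22]
  ],
  "rot": [
    [0, 0, 0],
    [0, 0, 0],
    [0, 0, 0],
    [0, 0, -0.005],
    [0, 0, -0.008]
  ],
  "gripper": [-0.3, -0.3, -0.3, -0.3, -0.3]
}}

```text
time_s: 15.95
tool_pos: [0.5116, 0.1826, 0.1554]
tool_rot: [179.8, 0.0, 135.1]
force: [0.0, -0.1, 0.2]
grip_width: 0.0304
grasp_force: 0.0
```

```bash
python3 go.py A 0.155 134.8
```

```text
e7 -0.3189 t15.95 pos [0.5116 0.1826 0.1554] rot [179.81   0.   135.07] F [ 0.03 -0.12  0.19] T [-0.003 -0.02  -0.005] w 0.0304 g 0.0 q7 26.2
dpos [-0.592  0.357  0.003] rot [0.002 0.    0.003]
```

{"name": "step_arm", "arguments": {
  "delta_pos": [
    [-0.15, 0.095, 0],
    [-0.34, 0.21, 0],
    [-0.52, 0.33, 0],
    [-0.57, 0.365, 0],
    [-0.585, 0.372, 0],
    [-0.585, 0.372, 0]
  ],
  "rot": [
    [0, 0, 0],
    [0, 0, 0],
    [0, 0, 0],
    [0, 0, 0],
    [0, 0, 0],
    [0, 0, 0]
  ],
  "gripper": [-0.3, -0.3, -0.3, -0.3, -0.3, -0.3]
}}

```text
time_s: 16.7
tool_pos: [0.6452, 0.1516, 0.1535]
tool_rot: [-179.9, -0.1, 135.0]
force: [-0.6, 0.2, 0.7]
grip_width: 0.0305
grasp_force: 0.0
```

```bash
python3 go.py A 0.1105 134.8
```

```text
e7 0.0158 t16.70 pos [0.6452 0.1516 0.1535] rot [-1.7995e+02 -6.0000e-02  1.3500e+02] F [-0.61  0.22  0.71] T [-0.082  0.04  -0.015] w 0.0305 g 0.0 q7 37.9
dpos [-0.01  -0.005  0.215] rot [-0.001 -0.001  0.002]
```

{"name": "step_arm", "arguments": {
  "delta_pos": [
    [-0.004, -0.004, 0.1],
    [-0.006, -0.006, 0.19],
    [-0.006, -0.006, 0.21],
    [-0.006, -0.006, 0.21],
    [-0.006, -0.006, 0.21]
  ],
  "rot": [
    [0, 0, 0.001],
    [0, 0, 0.002],
    [0, 0, 0.002],
    [0, 0, 0.002],
    [0, 0, 0.002]
  ],
  "gripper": [-0.3, -0.3, -0.3, -0.3, -0.3]
}}

```text
time_s: 17.32
tool_pos: [0.6465, 0.1498, 0.1128]
tool_rot: [179.9, 0.0, 134.8]
force: [-0.4, -0.1, 0.5]
grip_width: 0.0307
grasp_force: 0.0
```

```bash
python3 go.py A 0.1105 134.8
```

```text
e7 0.0003 t17.32 pos [0.6465 0.1498 0.1128] rot [1.7994e+02 3.0000e-02 1.3481e+02] F [-0.43 -0.06  0.46] T [-0.047 -0.021 -0.026] w 0.0307 g 0.0 q7 38.6
dpos [ 0.002 -0.003  0.011] rot [0.001 0.    0.   ]
```

{"name": "step_arm", "arguments": {
  "delta_pos": [
    [0.002, -0.003, 0.009],
    [0.002, -0.003, 0.009],
    [0.002, -0.003, 0.009],
    [0.002, -0.003, 0.009],
    [0.002, -0.003, 0.009]
  ],
  "rot": [
    [0, 0, 0],
    [0, 0, 0],
    [0, 0, 0],
    [0, 0, 0],
    [0, 0, 0]
  ],
  "gripper": [-0.3, -1, -1, -1, -1],
  "squeeze": 25
}}

```text
time_s: 17.95
tool_pos: [0.6457, 0.1498, 0.1105]
tool_rot: [179.9, 0.0, 134.8]
force: [0.8, 1.0, 0.3]
grip_width: 0.0099
grasp_force: 25.0
```

```bash
python3 go.py
```

```text
e7 0.0925 t17.95 pos [0.6457 0.1498 0.1105] rot [1.7994e+02 1.0000e-02 1.3480e+02] F [0.81 0.96 0.35] T [ 0.149 -0.296 -0.074] w 0.0099 g 25.0 q7 38.6
```

{"name": "step_arm", "arguments": {
  "delta_pos": [
    [0, 0, 0.0005],
    [0, 0, 0.0011]
  ],
  "rot": [
    [0, 0, 0.029],
    [0, 0, 0.058]
  ],
  "gripper": [-1, -1]
}}

```text
time_s: 18.2
tool_pos: [0.6457, 0.1498, 0.1103]
tool_rot: [179.9, 0.0, 129.8]
force: [1.7, 0.3, -0.4]
grip_width: 0.0095
grasp_force: 25.0
```

```bash
python3 go.py
```

```text
e7 0.2451 t18.20 pos [0.6457 0.1498 0.1103] rot [1.7994e+02 2.0000e-02 1.2977e+02] F [ 1.72  0.29 -0.36] T [ 0.122 -0.311  0.133] w 0.0095 g 25.0 q7 33.9
```

{"name": "step_arm", "arguments": {
  "delta_pos": [
    [0, 0, 0.0005],
    [0, 0, 0.0011]
  ],
  "rot": [
    [0, 0, 0.029],
    [0, 0, 0.058]
  ],
  "gripper": [-1, -1]
}}

```text
time_s: 18.45
tool_pos: [0.6458, 0.1499, 0.1101]
tool_rot: [179.9, 0.0, 124.8]
force: [0.7, 0.7, -0.3]
grip_width: 0.0099
grasp_force: 25.0
```

```bash
python3 go.py
```

```text
e7 0.2419 t18.45 pos [0.6458 0.1499 0.1101] rot [1.7993e+02 2.0000e-02 1.2479e+02] F [ 0.75  0.71 -0.34] T [ 0.069 -0.248  0.036] w 0.0099 g 25.0 q7 29.2
```

{"name": "step_arm", "arguments": {
  "delta_pos": [
    [0, 0, 0.0005],
    [0, 0, 0.0011]
  ],
  "rot": [
    [0, 0, 0.029],
    [0, 0, 0.058]
  ],
  "gripper": [-1, -1]
}}

```text
time_s: 18.7
tool_pos: [0.6459, 0.15, 0.1099]
tool_rot: [179.9, 0.0, 119.8]
force: [0.9, 1.4, -0.5]
grip_width: 0.0096
grasp_force: 25.0
```

```bash
python3 go.py
```

```text
e7 0.2403 t18.70 pos [0.6459 0.15   0.1099] rot [1.7991e+02 2.0000e-02 1.1981e+02] F [ 0.87  1.4  -0.52] T [ 0.071 -0.374  0.112] w 0.0096 g 25.0 q7 24.6
```

{"name": "step_arm", "arguments": {
  "delta_pos": [
    [0, 0, 0.0003],
    [0, 0, 0.0006],
    [0, 0, 0.0008]
  ],
  "rot": [
    [0, 0, 0.0145],
    [0, 0, 0.029],
    [0, 0, 0.0435]
  ],
  "gripper": [-1, -1, -1]
}}

```text
time_s: 19.08
tool_pos: [0.6459, 0.15, 0.1097]
tool_rot: [179.9, 0.0, 116.1]
force: [3.6, 2.2, -1.7]
grip_width: 0.01
grasp_force: 25.0
```

```bash
python3 go.py
```

```text
e7 0.0722 t19.07 pos [0.6459 0.15   0.1097] rot [179.91   0.   116.07] F [ 3.57  2.18 -1.67] T [ 0.322 -0.746  0.096] w 0.0100 g 25.0 q7 21.1
```

{"name": "step_arm", "arguments": {
  "delta_pos": [
    [0, 0, 0.0005],
    [0, 0, 0.0011]
  ],
  "rot": [
    [0, 0, 0.029],
    [0, 0, 0.058]
  ],
  "gripper": [-1, -1]
}}

```text
time_s: 19.32
tool_pos: [0.646, 0.15, 0.1095]
tool_rot: [179.9, -0.0, 111.0]
force: [4.6, 1.1, -2.6]
grip_width: 0.0099
grasp_force: 25.0
```

```bash
python3 go.py
```

```text
e7 0.2349 t19.32 pos [0.646  0.15   0.1095] rot [ 1.7990e+02 -1.0000e-02  1.1104e+02] F [ 4.58  1.11 -2.56] T [ 0.32  -0.89   0.093] w 0.0099 g 25.0 q7 16.5
```

{"name": "step_arm", "arguments": {
  "delta_pos": [
    [0, 0, 0.0005],
    [0, 0, 0.0011]
  ],
  "rot": [
    [0, 0, 0.029],
    [0, 0, 0.058]
  ],
  "gripper": [-1, -1]
}}

```text
time_s: 19.58
tool_pos: [0.646, 0.15, 0.1093]
tool_rot: [179.9, -0.0, 106.1]
force: [3.7, 2.2, -1.6]
grip_width: 0.0098
grasp_force: 25.0
```

```bash
python3 go.py
```

```text
e7 0.2325 t19.57 pos [0.646  0.15   0.1093] rot [ 1.7989e+02 -1.0000e-02  1.0606e+02] F [ 3.72  2.18 -1.57] T [ 0.367 -0.884  0.096] w 0.0098 g 25.0 q7 11.9
```

{"name": "step_arm", "arguments": {
  "delta_pos": [
    [0, 0, 0.0007],
    [0, 0, 0.0014]
  ],
  "rot": [
    [0, 0, 0.029],
    [0, 0, 0.058]
  ],
  "gripper": [-1, -1]
}}

```text
time_s: 19.82
tool_pos: [0.6462, 0.15, 0.1091]
tool_rot: [179.9, -0.0, 101.1]
force: [4.1, 0.9, -2.0]
grip_width: 0.0101
grasp_force: 25.0
```

```bash
python3 go.py
```

```text
e7 0.2320 t19.82 pos [0.6462 0.15   0.1091] rot [ 1.7988e+02 -2.0000e-02  1.0107e+02] F [ 4.13  0.89 -2.04] T [ 0.287 -0.9    0.072] w 0.0101 g 25.0 q7 7.3
```

{"name": "step_arm", "arguments": {
  "delta_pos": [
    [0, 0, 0.0007],
    [0, 0, 0.0014]
  ],
  "rot": [
    [0, 0, 0.029],
    [0, 0, 0.058]
  ],
  "gripper": [-1, -1]
}}

```text
time_s: 20.08
tool_pos: [0.6462, 0.1501, 0.1088]
tool_rot: [179.9, -0.0, 96.1]
force: [4.4, 1.0, -2.3]
grip_width: 0.0101
grasp_force: 25.0
```

```bash
python3 go.py
```

```text
e7 0.2314 t20.07 pos [0.6462 0.1501 0.1088] rot [ 1.7987e+02 -3.0000e-02  9.6090e+01] F [ 4.35  0.96 -2.28] T [ 0.302 -0.953  0.113] w 0.0101 g 25.0 q7 2.7
```

{"name": "step_arm", "arguments": {
  "delta_pos": [
    [0, 0, 0.0007],
    [0, 0, 0.0014]
  ],
  "rot": [
    [0, 0, 0.029],
    [0, 0, 0.058]
  ],
  "gripper": [-1, -1]
}}

```text
time_s: 20.32
tool_pos: [0.6463, 0.1501, 0.1086]
tool_rot: [179.9, -0.0, 91.1]
force: [4.5, 1.6, -1.6]
grip_width: 0.0096
grasp_force: 25.0
```

```bash
python3 go.py
```

```text
e7 0.2309 t20.32 pos [0.6463 0.1501 0.1086] rot [ 1.7986e+02 -5.0000e-02  9.1100e+01] F [ 4.54  1.56 -1.58] T [ 0.367 -0.926  0.07 ] w 0.0096 g 25.0 q7 -1.9
```

{"name": "step_arm", "arguments": {
  "delta_pos": [
    [0, 0, 0.0008],
    [0, 0, 0.0016]
  ],
  "rot": [
    [0, 0, 0.029],
    [0, 0, 0.058]
  ],
  "gripper": [-1, -1]
}}

```text
time_s: 20.58
tool_pos: [0.6464, 0.15, 0.1084]
tool_rot: [179.9, -0.1, 86.1]
force: [5.0, 1.5, -1.4]
grip_width: 0.0096
grasp_force: 25.0
```

```bash
python3 go.py
```

```text
e7 0.2310 t20.57 pos [0.6464 0.15   0.1084] rot [ 1.7985e+02 -6.0000e-02  8.6110e+01] F [ 5.02  1.51 -1.4 ] T [ 0.351 -0.942  0.149] w 0.0096 g 25.0 q7 -6.5
```

{"name": "step_arm", "arguments": {
  "delta_pos": [
    [0, 0, 0.0006],
    [0, 0, 0.0012]
  ],
  "rot": [
    [0, 0, 0.029],
    [0, 0, 0.058]
  ],
  "gripper": [-1, -1]
}}

```text
time_s: 20.82
tool_pos: [0.6465, 0.15, 0.1082]
tool_rot: [179.8, -0.1, 81.1]
force: [5.1, 0.5, -1.5]
grip_width: 0.0097
grasp_force: 25.0
```

```bash
python3 go.py
```

```text
e7 0.2198 t20.82 pos [0.6465 0.15   0.1082] rot [ 1.7984e+02 -8.0000e-02  8.1130e+01] F [ 5.14  0.53 -1.54] T [ 0.325 -0.991  0.106] w 0.0097 g 25.0 q7 -11.1
```

{"name": "step_arm", "arguments": {
  "delta_pos": [
    [0, 0, 0.0007]
  ],
  "rot": [
    [0, 0, 0.029]
  ],
  "gripper": [-1]
}}

```text
time_s: 20.95
tool_pos: [0.6466, 0.15, 0.1081]
tool_rot: [179.8, -0.1, 78.6]
force: [5.7, 2.5, -1.6]
grip_width: 0.0098
grasp_force: 25.0
```

```bash
python3 go.py
```

```text
e7 0.2130 t20.95 pos [0.6466 0.15   0.1081] rot [ 1.7984e+02 -8.0000e-02  7.8640e+01] F [ 5.72  2.47 -1.57] T [ 0.339 -0.957  0.097] w 0.0098 g 25.0 q7 -13.4
```

{"name": "step_arm", "arguments": {
  "delta_pos": [
    [0, 0, 0.0007]
  ],
  "rot": [
    [0, 0, 0.029]
  ],
  "gripper": [-1]
}}

```text
time_s: 21.08
tool_pos: [0.6466, 0.15, 0.108]
tool_rot: [179.8, -0.1, 76.1]
force: [5.2, 1.9, -1.1]
grip_width: 0.0097
grasp_force: 25.0
```

```bash
python3 go.py
```

```text
e7 0.2053 t21.07 pos [0.6466 0.15   0.108 ] rot [ 1.7984e+02 -9.0000e-02  7.6150e+01] F [ 5.21  1.89 -1.06] T [ 0.297 -0.999  0.158] w 0.0097 g 25.0 q7 -15.7
```

{"name": "step_arm", "arguments": {
  "delta_pos": [
    [0, 0, 0.0007]
  ],
  "rot": [
    [0, 0, 0.029]
  ],
  "gripper": [-1]
}}

```text
time_s: 21.2
tool_pos: [0.6466, 0.1501, 0.1079]
tool_rot: [179.8, -0.1, 73.7]
force: [4.7, 1.6, -1.0]
grip_width: 0.01
grasp_force: 25.0
```

```bash
python3 go.py
```

```text
e7 0.1981 t21.20 pos [0.6466 0.1501 0.1079] rot [ 1.7984e+02 -1.0000e-01  7.3660e+01] F [ 4.74  1.58 -0.97] T [ 0.292 -0.973  0.132] w 0.0100 g 25.0 q7 -18.0
```

{"name": "step_arm", "arguments": {
  "delta_pos": [
    [0, 0, 0.0007]
  ],
  "rot": [
    [0, 0, 0.029]
  ],
  "gripper": [-1]
}}

```text
time_s: 21.32
tool_pos: [0.6467, 0.15, 0.1078]
tool_rot: [179.8, -0.1, 71.2]
force: [5.0, 1.7, -1.1]
grip_width: 0.01
grasp_force: 25.0
```

```bash
python3 go.py
```

```text
e7 0.1900 t21.32 pos [0.6467 0.15   0.1078] rot [ 1.7984e+02 -1.1000e-01  7.1160e+01] F [ 5.04  1.67 -1.07] T [ 0.341 -1.003  0.145] w 0.0100 g 25.0 q7 -20.2
```

{"name": "step_arm", "arguments": {
  "delta_pos": [
    [0, 0, 0.0007]
  ],
  "rot": [
    [0, 0, 0.029]
  ],
  "gripper": [-1]
}}

```text
time_s: 21.45
tool_pos: [0.6467, 0.1499, 0.1077]
tool_rot: [179.8, -0.1, 68.7]
force: [5.1, 1.6, -1.1]
grip_width: 0.0099
grasp_force: 25.0
```

```bash
python3 go.py
```

```text
e7 0.1822 t21.45 pos [0.6467 0.1499 0.1077] rot [ 1.7984e+02 -1.1000e-01  6.8670e+01] F [ 5.12  1.58 -1.11] T [ 0.264 -1.032  0.142] w 0.0099 g 25.0 q7 -22.5
```

{"name": "step_arm", "arguments": {
  "delta_pos": [
    [0, 0, 0.0007]
  ],
  "rot": [
    [0, 0, 0.029]
  ],
  "gripper": [-1]
}}

```text
time_s: 21.58
tool_pos: [0.6468, 0.15, 0.1076]
tool_rot: [179.8, -0.1, 66.2]
force: [5.2, 1.6, -0.7]
grip_width: 0.01
grasp_force: 25.0
```

```bash
python3 go.py
```

```text
e7 0.1743 t21.57 pos [0.6468 0.15   0.1076] rot [ 1.7984e+02 -1.2000e-01  6.6180e+01] F [ 5.21  1.56 -0.68] T [ 0.272 -0.98   0.19 ] w 0.0100 g 25.0 q7 -24.8
```

{"name": "step_arm", "arguments": {
  "delta_pos": [
    [0, 0, 0.0007]
  ],
  "rot": [
    [0, 0, 0.029]
  ],
  "gripper": [-1]
}}

```text
time_s: 21.7
tool_pos: [0.6468, 0.15, 0.1075]
tool_rot: [179.8, -0.1, 63.7]
force: [5.7, 1.9, -0.0]
grip_width: 0.0097
grasp_force: 25.0
```

```bash
python3 go.py
```

```text
e7 0.1659 t21.70 pos [0.6468 0.15   0.1075] rot [ 1.7984e+02 -1.3000e-01  6.3690e+01] F [ 5.71  1.93 -0.05] T [ 0.256 -1.008  0.195] w 0.0097 g 25.0 q7 -27.1
```

{"name": "step_arm", "arguments": {
  "delta_pos": [
    [0, 0, 0.0004],
    [0, 0, 0.0004],
    [0, 0, 0.0004]
  ],
  "rot": [
    [0, 0, 0.012],
    [0, 0, 0.014],
    [0, 0, 0.014]
  ],
  "gripper": [-1, -1, -1]
}}

```text
time_s: 22.08
tool_pos: [0.6468, 0.15, 0.1075]
tool_rot: [179.8, -0.1, 62.6]
force: [4.0, 1.1, -0.3]
grip_width: 0.0096
grasp_force: 25.0
```

```bash
python3 go.py C 0.16 135
```

```text
e7 -0.1578 t22.07 pos [0.6468 0.15   0.1075] rot [ 1.7984e+02 -1.4000e-01  6.2570e+01] F [ 3.96  1.1  -0.33] T [ 0.276 -0.944  0.181] w 0.0096 g 25.0 q7 -28.1
dpos [-0.919 -0.546 -0.266] rot [ 0.003 -0.    -0.843]
```

{"name": "step_arm", "arguments": {
  "delta_pos": [
    [0, 0, 0],
    [0, 0, 0],
    [0, 0, -0.12],
    [0, 0, -0.24],
    [-0.05, -0.03, -0.24]
  ],
  "rot": [
    [0, 0, 0],
    [0, 0, 0],
    [0, 0, 0],
    [0, 0, -0.1],
    [0, 0, -0.2]
  ],
  "gripper": [-0.3, -0.3, -0.3, -0.3, -0.3]
}}

```text
time_s: 22.7
tool_pos: [0.6363, 0.1434, 0.1565]
tool_rot: [179.9, -0.1, 80.0]
force: [0.1, -1.2, 0.0]
grip_width: 0.0302
grasp_force: 0.0
```

```bash
python3 go.py C 0.155 135
```

```text
e7 -1.2044 t22.70 pos [0.6363 0.1434 0.1565] rot [ 1.7986e+02 -5.0000e-02  8.0040e+01] F [ 0.11 -1.22  0.01] T [-0.117  0.097  0.032] w 0.0302 g 0.0 q7 -13.1
dpos [-0.671 -0.752  0.005] rot [ 0.002  0.    -0.639]
```

{"name": "step_arm", "arguments": {
  "delta_pos": [
    [-0.15, -0.17, 0],
    [-0.32, -0.36, 0],
    [-0.5, -0.56, 0],
    [-0.62, -0.69, 0],
    [-0.665, -0.745, 0],
    [-0.671, -0.752, 0],
    [-0.671, -0.752, 0]
  ],
  "rot": [
    [0, 0, -0.11],
    [0, 0, -0.23],
    [0, 0, -0.35],
    [0, 0, -0.47],
    [0, 0, -0.58],
    [0, 0, -0.638],
    [0, 0, -0.638]
  ],
  "gripper": [-0.3, -0.3, -0.3, -0.3, -0.3, -0.3, -0.3]
}}

```text
time_s: 23.58
tool_pos: [0.4629, 0.0377, 0.1546]
tool_rot: [-180.0, -0.1, 134.5]
force: [0.6, 0.2, -0.3]
grip_width: 0.0306
grasp_force: 0.0
```

```bash
python3 go.py C 0.1105 135
```

```text
e7 0.3041 t23.57 pos [0.4629 0.0377 0.1546] rot [-1.7999e+02 -5.0000e-02  1.3450e+02] F [ 0.62  0.23 -0.26] T [-0.041 -0.035 -0.015] w 0.0306 g 0.0 q7 35.4
dpos [-0.009  0.006  0.22 ] rot [-0.    -0.001 -0.006]
```

{"name": "step_arm", "arguments": {
  "delta_pos": [
    [0, 0, 0.1],
    [0, 0, 0.19],
    [0, 0, 0.215],
    [0, 0, 0.215],
    [0, 0, 0.215]
  ],
  "rot": [
    [0, 0, 0],
    [0, 0, 0],
    [0, 0, 0],
    [0, 0, 0],
    [0, 0, 0]
  ],
  "gripper": [-0.3, -0.3, -0.3, -0.3, -0.3]
}}

```text
time_s: 24.2
tool_pos: [0.4641, 0.0381, 0.1123]
tool_rot: [179.9, 0.0, 134.6]
force: [-0.0, 0.5, -0.1]
grip_width: 0.0303
grasp_force: 0.0
```

```bash
python3 go.py C 0.1105 135
```

```text
e7 -0.0059 t24.20 pos [0.4641 0.0381 0.1123] rot [1.7995e+02 3.0000e-02 1.3457e+02] F [-0.04  0.51 -0.14] T [-0.116 -0.018  0.019] w 0.0303 g 0.0 q7 37.6
dpos [-0.007 -0.     0.009] rot [ 0.001  0.    -0.005]
```

{"name": "step_arm", "arguments": {
  "delta_pos": [
    [-0.007, 0, 0.008],
    [-0.007, 0, 0.008],
    [-0.007, 0, 0.008],
    [-0.007, 0, 0.008],
    [-0.007, 0, 0.008]
  ],
  "rot": [
    [0, 0, -0.005],
    [0, 0, -0.005],
    [0, 0, -0.005],
    [0, 0, -0.005],
    [0, 0, -0.005]
  ],
  "gripper": [-0.3, -1, -1, -1, -1]
}}

```text
time_s: 24.82
tool_pos: [0.4654, 0.038, 0.1102]
tool_rot: [179.9, 0.0, 135.0]
force: [3.9, 2.4, -2.9]
grip_width: 0.0099
grasp_force: 25.0
```

```bash
python3 go.py
```

```text
e7 0.0621 t24.82 pos [0.4654 0.038  0.1102] rot [1.7986e+02 4.0000e-02 1.3504e+02] F [ 3.88  2.39 -2.92] T [ 0.607 -0.77  -0.08 ] w 0.0099 g 25.0 q7 38.4
```

{"name": "step_arm", "arguments": {
  "delta_pos": [
    [0, 0, 0.0006],
    [0, 0, 0.0012],
    [0, 0, 0.0018],
    [0, 0, 0.0024]
  ],
  "rot": [
    [0, 0, 0.029],
    [0, 0, 0.058],
    [0, 0, 0.087],
    [0, 0, 0.116]
  ],
  "gripper": [-1, -1, -1, -1]
}}

```text
time_s: 25.32
tool_pos: [0.4655, 0.038, 0.1098]
tool_rot: [179.9, 0.0, 125.0]
force: [4.4, 3.7, -3.3]
grip_width: 0.0096
grasp_force: 25.0
```

```bash
python3 go.py
```

```text
e7 0.2578 t25.32 pos [0.4655 0.038  0.1098] rot [1.7985e+02 3.0000e-02 1.2503e+02] F [ 4.43  3.65 -3.35] T [ 0.675 -0.861  0.077] w 0.0096 g 25.0 q7 28.4
```

{"name": "step_arm", "arguments": {
  "delta_pos": [
    [0, 0, 0.0006],
    [0, 0, 0.0012]
  ],
  "rot": [
    [0, 0, 0.029],
    [0, 0, 0.058]
  ],
  "gripper": [-1, -1]
}}

```text
time_s: 25.58
tool_pos: [0.4656, 0.0381, 0.1096]
tool_rot: [179.8, 0.0, 120.0]
force: [3.4, 4.1, -4.3]
grip_width: 0.0097
grasp_force: 25.0
```

```bash
python3 go.py
```

```text
e7 0.2574 t25.57 pos [0.4656 0.0381 0.1096] rot [1.7984e+02 2.0000e-02 1.2005e+02] F [ 3.37  4.08 -4.26] T [ 0.618 -0.883  0.106] w 0.0097 g 25.0 q7 23.4
```

{"name": "step_arm", "arguments": {
  "delta_pos": [
    [0, 0, 0.0006],
    [0, 0, 0.0012]
  ],
  "rot": [
    [0, 0, 0.029],
    [0, 0, 0.058]
  ],
  "gripper": [-1, -1]
}}

```text
time_s: 25.82
tool_pos: [0.4656, 0.0381, 0.1094]
tool_rot: [179.8, 0.0, 115.1]
force: [4.3, 3.1, -2.4]
grip_width: 0.0098
grasp_force: 25.0
```

```bash
python3 go.py
```

```text
e7 0.2569 t25.82 pos [0.4656 0.0381 0.1094] rot [179.84   0.   115.06] F [ 4.33  3.08 -2.44] T [ 0.632 -0.86   0.131] w 0.0098 g 25.0 q7 18.4
```

{"name": "step_arm", "arguments": {
  "delta_pos": [
    [0, 0, 0.0008],
    [0, 0, 0.0016]
  ],
  "rot": [
    [0, 0, 0.029],
    [0, 0, 0.058]
  ],
  "gripper": [-1, -1]
}}

```text
time_s: 26.08
tool_pos: [0.4656, 0.0381, 0.1091]
tool_rot: [179.8, -0.0, 110.1]
force: [4.3, 3.0, -1.3]
grip_width: 0.0093
grasp_force: 25.0
```

```bash
python3 go.py
```

```text
e7 0.2584 t26.07 pos [0.4656 0.0381 0.1091] rot [ 1.7983e+02 -1.0000e-02  1.1008e+02] F [ 4.28  2.96 -1.3 ] T [ 0.597 -0.773  0.157] w 0.0093 g 25.0 q7 13.5
```

{"name": "step_arm", "arguments": {
  "delta_pos": [
    [0, 0, 0.0007],
    [0, 0, 0.0014]
  ],
  "rot": [
    [0, 0, 0.029],
    [0, 0, 0.058]
  ],
  "gripper": [-1, -1]
}}

```text
time_s: 26.32
tool_pos: [0.4657, 0.0381, 0.1089]
tool_rot: [179.8, -0.0, 105.1]
force: [3.8, 3.4, -1.7]
grip_width: 0.0097
grasp_force: 25.0
```

```bash
python3 go.py
```

```text
e7 0.2588 t26.32 pos [0.4657 0.0381 0.1089] rot [ 1.7983e+02 -3.0000e-02  1.0509e+02] F [ 3.81  3.38 -1.71] T [ 0.648 -0.776  0.089] w 0.0097 g 25.0 q7 8.5
```

{"name": "step_arm", "arguments": {
  "delta_pos": [
    [0, 0, 0.0007],
    [0, 0, 0.0014]
  ],
  "rot": [
    [0, 0, 0.029],
    [0, 0, 0.058]
  ],
  "gripper": [-1, -1]
}}

```text
time_s: 26.58
tool_pos: [0.4657, 0.0381, 0.1087]
tool_rot: [179.8, -0.0, 100.1]
force: [4.7, 3.1, -1.2]
grip_width: 0.0098
grasp_force: 25.0
```

```bash
python3 go.py
```

```text
e7 0.2593 t26.57 pos [0.4657 0.0381 0.1087] rot [ 1.7983e+02 -5.0000e-02  1.0010e+02] F [ 4.67  3.1  -1.16] T [ 0.645 -0.74   0.047] w 0.0098 g 25.0 q7 3.5
```

{"name": "step_arm", "arguments": {
  "delta_pos": [
    [0, 0, 0.0006],
    [0, 0, 0.0012]
  ],
  "rot": [
    [0, 0, 0.029],
    [0, 0, 0.058]
  ],
  "gripper": [-1, -1]
}}

```text
time_s: 26.82
tool_pos: [0.4658, 0.0381, 0.1085]
tool_rot: [179.8, -0.1, 95.1]
force: [4.2, 2.7, -1.2]
grip_width: 0.0097
grasp_force: 25.0
```

```bash
python3 go.py
```

```text
e7 0.2549 t26.82 pos [0.4658 0.0381 0.1085] rot [ 1.7982e+02 -6.0000e-02  9.5120e+01] F [ 4.16  2.66 -1.2 ] T [ 0.646 -0.747  0.065] w 0.0097 g 25.0 q7 -1.4
```

{"name": "step_arm", "arguments": {
  "delta_pos": [
    [0, 0, 0.0006]
  ],
  "rot": [
    [0, 0, 0.029]
  ],
  "gripper": [-1]
}}

```text
time_s: 26.95
tool_pos: [0.4658, 0.0381, 0.1084]
tool_rot: [179.8, -0.1, 92.6]
force: [3.9, 2.8, -1.2]
grip_width: 0.0097
grasp_force: 25.0
```

```bash
python3 go.py
```

```text
e7 0.2519 t26.95 pos [0.4658 0.0381 0.1084] rot [ 1.7983e+02 -7.0000e-02  9.2630e+01] F [ 3.86  2.77 -1.16] T [ 0.61  -0.769  0.112] w 0.0097 g 25.0 q7 -3.9
```

{"name": "step_arm", "arguments": {
  "delta_pos": [
    [0, 0, 0.0006],
    [0, 0, 0.0012]
  ],
  "rot": [
    [0, 0, 0.029],
    [0, 0, 0.058]
  ],
  "gripper": [-1, -1]
}}

```text
time_s: 27.2
tool_pos: [0.4658, 0.0381, 0.1082]
tool_rot: [179.8, -0.1, 87.6]
force: [3.7, 3.1, -2.3]
grip_width: 0.0095
grasp_force: 25.0
```

```bash
python3 go.py
```

```text
e7 0.2443 t27.20 pos [0.4658 0.0381 0.1082] rot [ 1.7983e+02 -8.0000e-02  8.7640e+01] F [ 3.69  3.06 -2.25] T [ 0.64  -0.747  0.121] w 0.0095 g 25.0 q7 -8.9
```

{"name": "step_arm", "arguments": {
  "delta_pos": [
    [0, 0, 0.0006]
  ],
  "rot": [
    [0, 0, 0.029]
  ],
  "gripper": [-1]
}}

```text
time_s: 27.32
tool_pos: [0.4659, 0.0381, 0.1081]
tool_rot: [179.8, -0.1, 85.2]
force: [4.2, 2.8, -2.2]
grip_width: 0.0097
grasp_force: 25.0
```

```bash
python3 go.py
```

```text
e7 0.2402 t27.32 pos [0.4659 0.0381 0.1081] rot [ 1.7983e+02 -9.0000e-02  8.5150e+01] F [ 4.17  2.83 -2.21] T [ 0.589 -0.754  0.07 ] w 0.0097 g 25.0 q7 -11.4
```

{"name": "step_arm", "arguments": {
  "delta_pos": [
    [0, 0, 0.0007],
    [0, 0, 0.0014]
  ],
  "rot": [
    [0, 0, 0.029],
    [0, 0, 0.058]
  ],
  "gripper": [-1, -1]
}}

```text
time_s: 27.58
tool_pos: [0.4659, 0.0381, 0.1079]
tool_rot: [179.8, -0.1, 80.2]
force: [4.3, 3.3, -0.6]
grip_width: 0.0098
grasp_force: 25.0
```

```bash
python3 go.py
```

```text
e7 0.2297 t27.57 pos [0.4659 0.0381 0.1079] rot [ 1.7983e+02 -1.1000e-01  8.0170e+01] F [ 4.31  3.32 -0.58] T [ 0.553 -0.705  0.109] w 0.0098 g 25.0 q7 -16.3
```

{"name": "step_arm", "arguments": {
  "delta_pos": [
    [0, 0, 0.0007]
  ],
  "rot": [
    [0, 0, 0.029]
  ],
  "gripper": [-1]
}}

```text
time_s: 27.7
tool_pos: [0.4659, 0.0381, 0.1078]
tool_rot: [179.8, -0.1, 77.7]
force: [4.3, 3.1, -0.9]
grip_width: 0.0098
grasp_force: 25.0
```

```bash
python3 go.py
```

```text
e7 0.2221 t27.70 pos [0.4659 0.0381 0.1078] rot [ 1.7984e+02 -1.1000e-01  7.7680e+01] F [ 4.28  3.15 -0.88] T [ 0.532 -0.684  0.055] w 0.0098 g 25.0 q7 -18.8
```

{"name": "step_arm", "arguments": {
  "delta_pos": [
    [0, 0, 0.0007]
  ],
  "rot": [
    [0, 0, 0.029]
  ],
  "gripper": [-1]
}}

```text
time_s: 27.82
tool_pos: [0.466, 0.0381, 0.1077]
tool_rot: [179.8, -0.1, 75.2]
force: [3.6, 3.5, -0.4]
grip_width: 0.0097
grasp_force: 25.0
```

```bash
python3 go.py
```

```text
e7 0.2169 t27.82 pos [0.466  0.0381 0.1077] rot [ 1.7984e+02 -1.2000e-01  7.5190e+01] F [ 3.65  3.5  -0.38] T [ 0.574 -0.673  0.173] w 0.0097 g 25.0 q7 -21.3
```

{"name": "step_arm", "arguments": {
  "delta_pos": [
    [0, 0, 0.0006]
  ],
  "rot": [
    [0, 0, 0.029]
  ],
  "gripper": [-1]
}}

```text
time_s: 27.95
tool_pos: [0.466, 0.0381, 0.1076]
tool_rot: [179.8, -0.1, 72.7]
force: [3.0, 2.4, -0.3]
grip_width: 0.0099
grasp_force: 25.0
```

```bash
python3 go.py
```

```text
e7 0.2083 t27.95 pos [0.466  0.0381 0.1076] rot [ 1.7984e+02 -1.3000e-01  7.2700e+01] F [ 3.01  2.39 -0.27] T [ 0.593 -0.712  0.132] w 0.0099 g 25.0 q7 -23.8
```

{"name": "step_arm", "arguments": {
  "delta_pos": [
    [0, 0, 0.0006]
  ],
  "rot": [
    [0, 0, 0.029]
  ],
  "gripper": [-1]
}}

```text
time_s: 28.08
tool_pos: [0.466, 0.0381, 0.1075]
tool_rot: [179.8, -0.1, 70.2]
force: [3.5, 2.8, 1.0]
grip_width: 0.0098
grasp_force: 25.0
```

```bash
python3 go.py
```

```text
e7 0.1978 t28.07 pos [0.466  0.0381 0.1075] rot [ 1.7985e+02 -1.4000e-01  7.0210e+01] F [3.51 2.82 1.01] T [ 0.564 -0.645  0.146] w 0.0098 g 25.0 q7 -26.3
```

{"name": "step_arm", "arguments": {
  "delta_pos": [
    [0, 0, 0.0006]
  ],
  "rot": [
    [0, 0, 0.029]
  ],
  "gripper": [-1]
}}

```text
time_s: 28.2
tool_pos: [0.466, 0.0381, 0.1074]
tool_rot: [179.9, -0.1, 67.7]
force: [3.4, 2.5, 0.8]
grip_width: 0.01
grasp_force: 25.0
```

```bash
python3 go.py
```

```text
e7 0.1877 t28.20 pos [0.466  0.0381 0.1074] rot [ 1.7985e+02 -1.4000e-01  6.7720e+01] F [3.43 2.55 0.8 ] T [ 0.562 -0.639  0.195] w 0.0100 g 25.0 q7 -28.7
```

{"name": "step_arm", "arguments": {
  "delta_pos": [
    [0, 0, 0.0001],
    [0, 0, 0.0001]
  ],
  "rot": [
    [0, 0, 0.006],
    [0, 0, 0.006]
  ],
  "gripper": [-1, -1]
}}

```text
time_s: 28.45
tool_pos: [0.466, 0.0381, 0.1074]
tool_rot: [179.9, -0.2, 67.3]
force: [3.8, 3.7, 0.2]
grip_width: 0.0097
grasp_force: 25.0
```

```bash
python3 go.py
```

```text
e7 -0.1553 t28.45 pos [0.466  0.0381 0.1074] rot [ 1.7985e+02 -1.5000e-01  6.7300e+01] F [3.85 3.67 0.16] T [ 0.681 -0.785  0.094] w 0.0097 g 25.0 q7 -29.1
```

{"name": "step_arm", "arguments": {
  "delta_pos": [
    [0, 0, 0],
    [0, 0, 0],
    [0, 0, -0.12],
    [0, 0, -0.24],
    [0, 0, -0.24]
  ],
  "rot": [
    [0, 0, 0],
    [0, 0, 0],
    [0, 0, 0],
    [0, 0, -0.1],
    [0, 0, -0.2]
  ],
  "gripper": [-0.3, -0.3, -0.3, -0.3, -0.3]
}}

```text
time_s: 29.08
tool_pos: [0.4652, 0.0367, 0.1559]
tool_rot: [179.9, -0.1, 84.7]
force: [-1.0, -0.3, -0.3]
grip_width: 0.0299
grasp_force: 0.0
```

```bash
python3 go.py B 0.155 141
```

```text
e7 -1.3105 t29.07 pos [0.4652 0.0367 0.1559] rot [ 1.799e+02 -5.000e-02  8.466e+01] F [-1.   -0.32 -0.35] T [-0.054  0.002 -0.   ] w 0.0299 g 0.0 q7 -14.3
dpos [-0.093  0.741  0.006] rot [ 0.001 -0.    -0.656]
```

{"name": "step_arm", "arguments": {
  "delta_pos": [
    [-0.02, 0.16, 0],
    [-0.045, 0.36, 0],
    [-0.07, 0.55, 0],
    [-0.085, 0.68, 0],
    [-0.092, 0.735, 0],
    [-0.093, 0.741, 0],
    [-0.093, 0.741, 0]
  ],
  "rot": [
    [0, 0, -0.11],
    [0, 0, -0.23],
    [0, 0, -0.35],
    [0, 0, -0.47],
    [0, 0, -0.59],
    [0, 0, -0.652],
    [0, 0, -0.652]
  ],
  "gripper": [-0.3, -0.3, -0.3, -0.3, -0.3, -0.3, -0.3]
}}

```text
time_s: 29.95
tool_pos: [0.6096, 0.0034, 0.1539]
tool_rot: [-179.9, -0.1, 140.3]
force: [0.7, 0.3, 0.5]
grip_width: 0.0304
grasp_force: 0.0
```

```bash
python3 go.py B 0.1105 141
```

```text
e7 0.3224 t29.95 pos [0.6096 0.0034 0.1539] rot [-1.7991e+02 -6.0000e-02  1.4033e+02] F [0.67 0.29 0.5 ] T [-0.021 -0.024 -0.019] w 0.0304 g 0.0 q7 57.3
dpos [-0.003  0.008  0.217] rot [-0.001 -0.001 -0.008]
```

{"name": "step_arm", "arguments": {
  "delta_pos": [
    [0, 0, 0.1],
    [0, 0, 0.19],
    [0, 0, 0.215],
    [0, 0, 0.215],
    [0, 0, 0.215]
  ],
  "rot": [
    [0, 0, 0],
    [0, 0, 0],
    [0, 0, 0],
    [0, 0, 0],
    [0, 0, 0]
  ],
  "gripper": [-0.3, -0.3, -0.3, -0.3, -0.3]
}}

```text
time_s: 30.58
tool_pos: [0.6106, 0.0041, 0.112]
tool_rot: [180.0, 0.0, 140.4]
force: [0.2, -0.6, 0.3]
grip_width: 0.0309
grasp_force: 0.0
```

```bash
python3 go.py B 0.1105 141
```

```text
e7 -0.0010 t30.57 pos [0.6106 0.0041 0.112 ] rot [1.7996e+02 4.0000e-02 1.4043e+02] F [ 0.21 -0.59  0.34] T [-0.039  0.036 -0.02 ] w 0.0309 g 0.0 q7 58.7
dpos [-0.001  0.002  0.008] rot [ 0.     0.    -0.007]
```

{"name": "step_arm", "arguments": {
  "delta_pos": [
    [0, 0.002, 0.005],
    [0, 0.002, 0.005],
    [0, 0.002, 0.005],
    [0, 0.002, 0.005],
    [0, 0.002, 0.005]
  ],
  "rot": [
    [0, 0, -0.006],
    [0, 0, -0.006],
    [0, 0, -0.006],
    [0, 0, -0.006],
    [0, 0, -0.006]
  ],
  "gripper": [-0.3, -1, -1, -1, -1]
}}

```text
time_s: 31.2
tool_pos: [0.6104, 0.0043, 0.1106]
tool_rot: [-180.0, -0.0, 141.0]
force: [-0.6, -0.5, 1.1]
grip_width: 0.0095
grasp_force: 25.0
```

```bash
python3 go.py
```

```text
e7 -0.0537 t31.20 pos [0.6104 0.0043 0.1106] rot [-180.     -0.    140.95] F [-0.64 -0.53  1.06] T [-0.118  0.105  0.05 ] w 0.0095 g 25.0 q7 59.2
```

{"name": "step_arm", "arguments": {
  "delta_pos": [
    [0, 0, 0.0006],
    [0, 0, 0.0012],
    [0, 0, 0.0018],
    [0, 0, 0.0024]
  ],
  "rot": [
    [0, 0, 0.029],
    [0, 0, 0.058],
    [0, 0, 0.087],
    [0, 0, 0.116]
  ],
  "gripper": [-1, -1, -1, -1]
}}

```text
time_s: 31.7
tool_pos: [0.6106, 0.0045, 0.1102]
tool_rot: [180.0, 0.0, 130.9]
force: [-0.2, -0.3, 1.8]
grip_width: 0.0097
grasp_force: 25.0
```

```bash
python3 go.py
```

```text
e7 0.2641 t31.70 pos [0.6106 0.0045 0.1102] rot [1.7997e+02 1.0000e-02 1.3092e+02] F [-0.16 -0.31  1.78] T [ 0.082 -0.024  0.052] w 0.0097 g 25.0 q7 49.8
```

{"name": "step_arm", "arguments": {
  "delta_pos": [
    [0, 0, 0.0006],
    [0, 0, 0.0012]
  ],
  "rot": [
    [0, 0, 0.029],
    [0, 0, 0.058]
  ],
  "gripper": [-1, -1]
}}

```text
time_s: 31.95
tool_pos: [0.6107, 0.0046, 0.11]
tool_rot: [180.0, 0.0, 125.9]
force: [-0.6, 0.3, -0.3]
grip_width: 0.0099
grasp_force: 25.0
```

```bash
python3 go.py
```

```text
e7 0.2626 t31.95 pos [0.6107 0.0046 0.11  ] rot [1.7996e+02 1.0000e-02 1.2593e+02] F [-0.55  0.32 -0.28] T [ 0.008 -0.014  0.02 ] w 0.0099 g 25.0 q7 45.2
```

{"name": "step_arm", "arguments": {
  "delta_pos": [
    [0, 0, 0.0006],
    [0, 0, 0.0012]
  ],
  "rot": [
    [0, 0, 0.029],
    [0, 0, 0.058]
  ],
  "gripper": [-1, -1]
}}

```text
time_s: 32.2
tool_pos: [0.6109, 0.0047, 0.1098]
tool_rot: [179.9, 0.0, 121.0]
force: [0.2, 1.5, 0.6]
grip_width: 0.0095
grasp_force: 25.0
```

```bash
python3 go.py
```

```text
e7 0.2608 t32.20 pos [0.6109 0.0047 0.1098] rot [1.7994e+02 1.0000e-02 1.2095e+02] F [0.22 1.55 0.6 ] T [-0.001 -0.137  0.081] w 0.0095 g 25.0 q7 40.5
```

{"name": "step_arm", "arguments": {
  "delta_pos": [
    [0, 0, 0.0006],
    [0, 0, 0.0012],
    [0, 0, 0.0018],
    [0, 0, 0.0024]
  ],
  "rot": [
    [0, 0, 0.029],
    [0, 0, 0.058],
    [0, 0, 0.087],
    [0, 0, 0.116]
  ],
  "gripper": [-1, -1, -1, -1]
}}

```text
time_s: 32.7
tool_pos: [0.6112, 0.0048, 0.1094]
tool_rot: [179.9, 0.0, 111.0]
force: [2.3, 0.3, 0.5]
grip_width: 0.0099
grasp_force: 25.0
```

```bash
python3 go.py
```

```text
e7 0.2567 t32.70 pos [0.6112 0.0048 0.1094] rot [1.7990e+02 1.0000e-02 1.1099e+02] F [2.3  0.31 0.49] T [-0.014 -0.228  0.09 ] w 0.0099 g 25.0 q7 31.3
```

{"name": "step_arm", "arguments": {
  "delta_pos": [
    [0, 0, 0.0006],
    [0, 0, 0.0012]
  ],
  "rot": [
    [0, 0, 0.029],
    [0, 0, 0.058]
  ],
  "gripper": [-1, -1]
}}

```text
time_s: 32.95
tool_pos: [0.6113, 0.0049, 0.1091]
tool_rot: [179.9, 0.0, 106.0]
force: [2.2, 0.2, -0.7]
grip_width: 0.0099
grasp_force: 25.0
```

```bash
python3 go.py
```

```text
e7 0.2545 t32.95 pos [0.6113 0.0049 0.1091] rot [1.7988e+02 1.0000e-02 1.0601e+02] F [ 2.22  0.2  -0.74] T [-0.015 -0.33   0.077] w 0.0099 g 25.0 q7 26.7
```

{"name": "step_arm", "arguments": {
  "delta_pos": [
    [0, 0, 0.0006],
    [0, 0, 0.0012]
  ],
  "rot": [
    [0, 0, 0.029],
    [0, 0, 0.058]
  ],
  "gripper": [-1, -1]
}}

```text
time_s: 33.2
tool_pos: [0.6115, 0.0049, 0.1089]
tool_rot: [179.9, 0.0, 101.0]
force: [1.1, 0.7, -0.1]
grip_width: 0.01
grasp_force: 25.0
```

```bash
python3 go.py
```

```text
e7 0.2524 t33.20 pos [0.6115 0.0049 0.1089] rot [179.86   0.   101.03] F [ 1.1   0.71 -0.05] T [ 0.048 -0.399  0.089] w 0.0100 g 25.0 q7 22.2
```

{"name": "step_arm", "arguments": {
  "delta_pos": [
    [0, 0, 0.0006],
    [0, 0, 0.0012]
  ],
  "rot": [
    [0, 0, 0.029],
    [0, 0, 0.058]
  ],
  "gripper": [-1, -1]
}}

```text
time_s: 33.45
tool_pos: [0.6116, 0.0049, 0.1087]
tool_rot: [179.8, -0.0, 96.0]
force: [2.4, 0.4, -0.1]
grip_width: 0.0104
grasp_force: 25.0
```

```bash
python3 go.py
```

```text
e7 0.2501 t33.45 pos [0.6116 0.0049 0.1087] rot [ 1.7985e+02 -1.0000e-02  9.6040e+01] F [ 2.44  0.42 -0.07] T [ 0.071 -0.487  0.081] w 0.0104 g 25.0 q7 17.6
```

{"name": "step_arm", "arguments": {
  "delta_pos": [
    [0, 0, 0.0006],
    [0, 0, 0.0012]
  ],
  "rot": [
    [0, 0, 0.029],
    [0, 0, 0.058]
  ],
  "gripper": [-1, -1]
}}

```text
time_s: 33.7
tool_pos: [0.6118, 0.0049, 0.1085]
tool_rot: [179.8, -0.0, 91.1]
force: [2.5, -0.1, -1.7]
grip_width: 0.0097
grasp_force: 25.0
```

```bash
python3 go.py
```

```text
e7 0.2479 t33.70 pos [0.6118 0.0049 0.1085] rot [ 1.7983e+02 -1.0000e-02  9.1060e+01] F [ 2.53 -0.1  -1.71] T [ 0.013 -0.566  0.066] w 0.0097 g 25.0 q7 13.0
```

{"name": "step_arm", "arguments": {
  "delta_pos": [
    [0, 0, 0.0006]
  ],
  "rot": [
    [0, 0, 0.029]
  ],
  "gripper": [-1]
}}

```text
time_s: 33.83
tool_pos: [0.6119, 0.005, 0.1084]
tool_rot: [179.8, -0.0, 88.6]
force: [2.6, 0.9, -2.8]
grip_width: 0.0102
grasp_force: 25.0
```

```bash
python3 go.py
```

```text
e7 0.2467 t33.83 pos [0.6119 0.005  0.1084] rot [ 1.7981e+02 -2.0000e-02  8.8570e+01] F [ 2.6   0.89 -2.8 ] T [ 0.049 -0.634  0.051] w 0.0102 g 25.0 q7 10.8
```

{"name": "step_arm", "arguments": {
  "delta_pos": [
    [0, 0, 0.0008],
    [0, 0, 0.0016]
  ],
  "rot": [
    [0, 0, 0.029],
    [0, 0, 0.058]
  ],
  "gripper": [-1, -1]
}}

```text
time_s: 34.08
tool_pos: [0.612, 0.005, 0.1081]
tool_rot: [179.8, -0.0, 83.6]
force: [3.7, 1.0, -0.4]
grip_width: 0.0097
grasp_force: 25.0
```

```bash
python3 go.py
```

```text
e7 0.2461 t34.08 pos [0.612  0.005  0.1081] rot [ 1.798e+02 -4.000e-02  8.358e+01] F [ 3.75  1.04 -0.41] T [ 0.09  -0.603  0.137] w 0.0097 g 25.0 q7 6.2
```

{"name": "step_arm", "arguments": {
  "delta_pos": [
    [0, 0, 0.0008]
  ],
  "rot": [
    [0, 0, 0.029]
  ],
  "gripper": [-1]
}}

```text
time_s: 34.2
tool_pos: [0.6121, 0.0049, 0.1081]
tool_rot: [179.8, -0.0, 81.1]
force: [2.9, -0.3, -0.8]
grip_width: 0.0096
grasp_force: 25.0
```

```bash
python3 go.py
```

```text
e7 0.2454 t34.20 pos [0.6121 0.0049 0.1081] rot [ 1.7979e+02 -5.0000e-02  8.1090e+01] F [ 2.91 -0.25 -0.79] T [ 0.048 -0.665  0.132] w 0.0096 g 25.0 q7 4.0
```

{"name": "step_arm", "arguments": {
  "delta_pos": [
    [0, 0, 0.0006],
    [0, 0, 0.0012]
  ],
  "rot": [
    [0, 0, 0.029],
    [0, 0, 0.058]
  ],
  "gripper": [-1, -1]
}}

```text
time_s: 34.45
tool_pos: [0.6123, 0.0049, 0.1078]
tool_rot: [179.8, -0.1, 76.1]
force: [3.6, 0.6, -1.1]
grip_width: 0.0095
grasp_force: 25.0
```

```bash
python3 go.py
```

```text
e7 0.2279 t34.45 pos [0.6123 0.0049 0.1078] rot [ 1.7977e+02 -7.0000e-02  7.6110e+01] F [ 3.6   0.65 -1.15] T [ 0.002 -0.771  0.057] w 0.0095 g 25.0 q7 -0.5
```

{"name": "step_arm", "arguments": {
  "delta_pos": [
    [0, 0, 0.0006]
  ],
  "rot": [
    [0, 0, 0.029]
  ],
  "gripper": [-1]
}}

```text
time_s: 34.58
tool_pos: [0.6123, 0.0049, 0.1078]
tool_rot: [179.8, -0.1, 73.6]
force: [4.0, -0.2, -1.5]
grip_width: 0.0098
grasp_force: 25.0
```

```bash
python3 go.py
```

```text
e7 0.2170 t34.58 pos [0.6123 0.0049 0.1078] rot [ 1.7976e+02 -8.0000e-02  7.3630e+01] F [ 3.98 -0.17 -1.55] T [-0.016 -0.742  0.158] w 0.0098 g 25.0 q7 -2.8
```

{"name": "step_arm", "arguments": {
  "delta_pos": [
    [0, 0, 0.0007]
  ],
  "rot": [
    [0, 0, 0.029]
  ],
  "gripper": [-1]
}}

```text
time_s: 34.7
tool_pos: [0.6124, 0.0049, 0.1077]
tool_rot: [179.8, -0.1, 71.1]
force: [4.4, -0.3, -0.2]
grip_width: 0.0097
grasp_force: 25.0
```

```bash
python3 go.py
```

```text
e7 0.2059 t34.70 pos [0.6124 0.0049 0.1077] rot [ 1.7976e+02 -9.0000e-02  7.1130e+01] F [ 4.37 -0.32 -0.21] T [-0.019 -0.76   0.171] w 0.0097 g 25.0 q7 -5.1
```

{"name": "step_arm", "arguments": {
  "delta_pos": [
    [0, 0, 0.0007]
  ],
  "rot": [
    [0, 0, 0.029]
  ],
  "gripper": [-1]
}}

```text
time_s: 34.83
tool_pos: [0.6125, 0.0048, 0.1076]
tool_rot: [179.8, -0.1, 68.6]
force: [4.2, 0.0, -0.7]
grip_width: 0.01
grasp_force: 25.0
```

```bash
python3 go.py
```

```text
e7 0.1957 t34.83 pos [0.6125 0.0048 0.1076] rot [ 1.7976e+02 -1.0000e-01  6.8640e+01] F [ 4.16  0.05 -0.72] T [-0.096 -0.786  0.097] w 0.0100 g 25.0 q7 -7.3
```

{"name": "step_arm", "arguments": {
  "delta_pos": [
    [0, 0, 0.0007]
  ],
  "rot": [
    [0, 0, 0.029]
  ],
  "gripper": [-1]
}}

```text
time_s: 34.95
tool_pos: [0.6126, 0.0048, 0.1075]
tool_rot: [179.7, -0.1, 66.1]
force: [4.3, 0.4, -1.1]
grip_width: 0.0094
grasp_force: 25.0
```

```bash
python3 go.py
```

```text
e7 0.1851 t34.95 pos [0.6126 0.0048 0.1075] rot [ 1.7975e+02 -1.1000e-01  6.6150e+01] F [ 4.32  0.37 -1.11] T [-0.093 -0.768  0.121] w 0.0094 g 25.0 q7 -9.5
```

{"name": "step_arm", "arguments": {
  "delta_pos": [
    [0, 0, 0.0003],
    [0, 0, 0.0003]
  ],
  "rot": [
    [0, 0, 0.014],
    [0, 0, 0.014]
  ],
  "gripper": [-1, -1]
}}

```text
time_s: 35.2
tool_pos: [0.6126, 0.0048, 0.1074]
tool_rot: [179.8, -0.1, 65.0]
force: [6.1, 1.1, -0.8]
grip_width: 0.01
grasp_force: 25.0
```

```bash
python3 go.py
```

```text
e7 -0.1387 t35.20 pos [0.6126 0.0048 0.1074] rot [ 1.7975e+02 -1.1000e-01  6.5020e+01] F [ 6.09  1.12 -0.81] T [-0.065 -1.151  0.112] w 0.0100 g 25.0 q7 -10.5
```

{"name": "step_arm", "arguments": {
  "delta_pos": [
    [0, 0, 0],
    [0, 0, 0],
    [0, 0, -0.12],
    [0, 0, -0.24],
    [0, 0, -0.24]
  ],
  "rot": [
    [0, 0, 0],
    [0, 0, 0],
    [0, 0, 0],
    [0, 0, -0.1],
    [0, 0, -0.2]
  ],
  "gripper": [-0.3, -0.3, -0.3, -0.3, -0.3]
}}

```text
time_s: 35.83
tool_pos: [0.611, 0.004, 0.1564]
tool_rot: [179.9, -0.0, 82.4]
force: [0.2, -0.1, -0.4]
grip_width: 0.0303
grasp_force: 0.0
```

```bash
python3 go.py D 0.155 134.3
```

```text
e7 -1.1991 t35.83 pos [0.611  0.004  0.1564] rot [ 1.7989e+02 -4.0000e-02  8.2430e+01] F [ 0.15 -0.13 -0.4 ] T [-0.139 -0.005 -0.008] w 0.0303 g 0.0 q7 3.6
dpos [ 0.819 -0.669  0.006] rot [ 0.001  0.    -0.604]
```

{"name": "step_arm", "arguments": {
  "delta_pos": [
    [0.17, -0.14, 0],
    [0.38, -0.31, 0],
    [0.6, -0.49, 0],
    [0.76, -0.62, 0],
    [0.81, -0.66, 0],
    [0.819, -0.668, 0],
    [0.819, -0.668, 0]
  ],
  "rot": [
    [0, 0, -0.11],
    [0, 0, -0.23],
    [0, 0, -0.35],
    [0, 0, -0.46],
    [0, 0, -0.56],
    [0, 0, -0.6],
    [0, 0, -0.6]
  ],
  "gripper": [-0.3, -0.3, -0.3, -0.3, -0.3, -0.3, -0.3]
}}

```text
time_s: 36.7
tool_pos: [0.4997, 0.1848, 0.1544]
tool_rot: [-179.9, -0.0, 133.7]
force: [-0.2, -1.0, -0.6]
grip_width: 0.0307
grasp_force: 0.0
```

{"name": "step_arm", "arguments": {
  "delta_pos": [
    [0, 0, 0.1],
    [0, 0, 0.19],
    [0, 0, 0.215],
    [0, 0, 0.215],
    [0, 0, 0.215]
  ],
  "rot": [
    [0, 0, 0],
    [0, 0, 0],
    [0, 0, 0],
    [0, 0, 0],
    [0, 0, 0]
  ],
  "gripper": [-0.3, -0.3, -0.3, -0.3, -0.3]
}}

```text
time_s: 37.33
tool_pos: [0.5009, 0.185, 0.1122]
tool_rot: [179.9, 0.0, 133.7]
force: [-0.0, -0.5, -0.1]
grip_width: 0.0307
grasp_force: 0.0
```

```bash
python3 go.py D 0.1105 134.3
```

```text
e7 -0.0016 t37.33 pos [0.5009 0.185  0.1122] rot [1.7995e+02 2.0000e-02 1.3372e+02] F [-0.01 -0.47 -0.12] T [-0.058  0.008  0.025] w 0.0307 g 0.0 q7 27.7
dpos [-0.    -0.007  0.009] rot [ 0.001  0.    -0.007]
```

{"name": "step_arm", "arguments": {
  "delta_pos": [
    [0, -0.006, 0.006],
    [0, -0.006, 0.006],
    [0, -0.006, 0.006],
    [0, -0.006, 0.006],
    [0, -0.006, 0.006]
  ],
  "rot": [
    [0, 0, -0.006],
    [0, 0, -0.006],
    [0, 0, -0.006],
    [0, 0, -0.006],
    [0, 0, -0.006]
  ],
  "gripper": [-0.3, -1, -1, -1, -1]
}}

```text
time_s: 37.95
tool_pos: [0.4998, 0.1843, 0.1106]
tool_rot: [180.0, 0.0, 134.2]
force: [1.9, -1.0, 0.0]
grip_width: 0.0097
grasp_force: 25.0
```

```bash
python3 go.py
```

```text
e7 0.0239 t37.95 pos [0.4998 0.1843 0.1106] rot [179.96   0.   134.25] F [ 1.92 -1.    0.02] T [ 0.038 -0.077 -0.032] w 0.0097 g 25.0 q7 28.3
```

{"name": "step_arm", "arguments": {
  "delta_pos": [
    [0, 0, 0.0006],
    [0, 0, 0.0012],
    [0, 0, 0.0018],
    [0, 0, 0.0024]
  ],
  "rot": [
    [0, 0, 0.029],
    [0, 0, 0.058],
    [0, 0, 0.087],
    [0, 0, 0.116]
  ],
  "gripper": [-1, -1, -1, -1]
}}

```text
time_s: 38.45
tool_pos: [0.4999, 0.1844, 0.1102]
tool_rot: [179.9, 0.0, 124.2]
force: [1.2, 0.4, -0.5]
grip_width: 0.0104
grasp_force: 25.0
```

```bash
python3 go.py
```

```text
e7 0.2741 t38.45 pos [0.4999 0.1844 0.1102] rot [1.7994e+02 1.0000e-02 1.2422e+02] F [ 1.17  0.4  -0.54] T [ 0.078 -0.194  0.053] w 0.0104 g 25.0 q7 18.6
```

{"name": "step_arm", "arguments": {
  "delta_pos": [
    [0, 0, 0.0006],
    [0, 0, 0.0012]
  ],
  "rot": [
    [0, 0, 0.029],
    [0, 0, 0.058]
  ],
  "gripper": [-1, -1]
}}

```text
time_s: 38.7
tool_pos: [0.5, 0.1844, 0.11]
tool_rot: [179.9, 0.0, 119.2]
force: [-0.0, 0.5, 0.4]
grip_width: 0.0099
grasp_force: 25.0
```

```bash
python3 go.py
```

```text
e7 0.2734 t38.70 pos [0.5    0.1844 0.11  ] rot [179.93   0.   119.24] F [-0.04  0.54  0.41] T [ 0.105 -0.211  0.07 ] w 0.0099 g 25.0 q7 13.7
```

{"name": "step_arm", "arguments": {
  "delta_pos": [
    [0, 0, 0.0006],
    [0, 0, 0.0012]
  ],
  "rot": [
    [0, 0, 0.029],
    [0, 0, 0.058]
  ],
  "gripper": [-1, -1]
}}

```text
time_s: 38.95
tool_pos: [0.5, 0.1845, 0.1098]
tool_rot: [179.9, -0.0, 114.3]
force: [0.4, 1.4, 0.4]
grip_width: 0.0103
grasp_force: 25.0
```

```bash
python3 go.py
```

```text
e7 0.2726 t38.95 pos [0.5    0.1845 0.1098] rot [179.92  -0.   114.26] F [0.37 1.42 0.37] T [ 0.146 -0.263  0.105] w 0.0103 g 25.0 q7 8.9
```

{"name": "step_arm", "arguments": {
  "delta_pos": [
    [0, 0, 0.0006],
    [0, 0, 0.0012],
    [0, 0, 0.0018],
    [0, 0, 0.0024]
  ],
  "rot": [
    [0, 0, 0.029],
    [0, 0, 0.058],
    [0, 0, 0.087],
    [0, 0, 0.116]
  ],
  "gripper": [-1, -1, -1, -1]
}}

```text
time_s: 39.45
tool_pos: [0.5002, 0.1845, 0.1093]
tool_rot: [179.9, -0.0, 104.3]
force: [2.0, 1.3, -0.5]
grip_width: 0.0098
grasp_force: 25.0
```

```bash
python3 go.py
```

```text
e7 0.2710 t39.45 pos [0.5002 0.1845 0.1093] rot [ 1.7990e+02 -2.0000e-02  1.0428e+02] F [ 2.02  1.32 -0.46] T [ 0.157 -0.312  0.03 ] w 0.0098 g 25.0 q7 -0.7
```

{"name": "step_arm", "arguments": {
  "delta_pos": [
    [0, 0, 0.0006],
    [0, 0, 0.0012]
  ],
  "rot": [
    [0, 0, 0.029],
    [0, 0, 0.058]
  ],
  "gripper": [-1, -1]
}}

```text
time_s: 39.7
tool_pos: [0.5003, 0.1845, 0.1091]
tool_rot: [179.9, -0.0, 99.3]
force: [0.3, 1.0, -0.6]
grip_width: 0.01
grasp_force: 25.0
```

```bash
python3 go.py
```

```text
e7 0.2702 t39.70 pos [0.5003 0.1845 0.1091] rot [ 1.7989e+02 -3.0000e-02  9.9300e+01] F [ 0.33  0.98 -0.6 ] T [ 0.106 -0.311  0.047] w 0.0100 g 25.0 q7 -5.5
```

{"name": "step_arm", "arguments": {
  "delta_pos": [
    [0, 0, 0.0006],
    [0, 0, 0.0012]
  ],
  "rot": [
    [0, 0, 0.029],
    [0, 0, 0.058]
  ],
  "gripper": [-1, -1]
}}

```text
time_s: 39.95
tool_pos: [0.5003, 0.1845, 0.1089]
tool_rot: [179.9, -0.0, 94.3]
force: [2.1, 1.2, -0.9]
grip_width: 0.0094
grasp_force: 25.0
```

```bash
python3 go.py
```

```text
e7 0.2694 t39.95 pos [0.5003 0.1845 0.1089] rot [ 1.7989e+02 -3.0000e-02  9.4310e+01] F [ 2.05  1.22 -0.91] T [ 0.159 -0.377  0.091] w 0.0094 g 25.0 q7 -10.3
```

{"name": "step_arm", "arguments": {
  "delta_pos": [
    [0, 0, 0.0006]
  ],
  "rot": [
    [0, 0, 0.029]
  ],
  "gripper": [-1]
}}

```text
time_s: 40.08
tool_pos: [0.5004, 0.1846, 0.1088]
tool_rot: [179.9, -0.0, 91.8]
force: [2.5, 0.7, -0.3]
grip_width: 0.0098
grasp_force: 25.0
```

```bash
python3 go.py
```

```text
e7 0.2690 t40.08 pos [0.5004 0.1846 0.1088] rot [ 1.7988e+02 -4.0000e-02  9.1820e+01] F [ 2.49  0.73 -0.29] T [ 0.116 -0.359  0.1  ] w 0.0098 g 25.0 q7 -12.7
```

{"name": "step_arm", "arguments": {
  "delta_pos": [
    [0, 0, 0.0006],
    [0, 0, 0.0012]
  ],
  "rot": [
    [0, 0, 0.029],
    [0, 0, 0.058]
  ],
  "gripper": [-1, -1]
}}

```text
time_s: 40.33
tool_pos: [0.5005, 0.1846, 0.1086]
tool_rot: [179.9, -0.1, 86.8]
force: [2.0, 0.3, -0.7]
grip_width: 0.0098
grasp_force: 25.0
```

```bash
python3 go.py
```

```text
e7 0.2682 t40.33 pos [0.5005 0.1846 0.1086] rot [ 1.7987e+02 -5.0000e-02  8.6840e+01] F [ 1.99  0.3  -0.73] T [ 0.118 -0.413  0.058] w 0.0098 g 25.0 q7 -17.4
```

{"name": "step_arm", "arguments": {
  "delta_pos": [
    [0, 0, 0.0006]
  ],
  "rot": [
    [0, 0, 0.029]
  ],
  "gripper": [-1]
}}

```text
time_s: 40.45
tool_pos: [0.5005, 0.1846, 0.1084]
tool_rot: [179.9, -0.1, 84.3]
force: [2.1, 0.3, 0.8]
grip_width: 0.0094
grasp_force: 25.0
```

```bash
python3 go.py
```

```text
e7 0.2668 t40.45 pos [0.5005 0.1846 0.1084] rot [ 1.7987e+02 -6.0000e-02  8.4340e+01] F [2.09 0.31 0.79] T [ 0.112 -0.372  0.092] w 0.0094 g 25.0 q7 -19.8
```

Loading is just starting near yaw 84.

{"name": "step_arm", "arguments": {
  "delta_pos": [
    [0, 0, 0.0006]
  ],
  "rot": [
    [0, 0, 0.029]
  ],
  "gripper": [-1]
}}

```text
time_s: 40.58
tool_pos: [0.5005, 0.1845, 0.1083]
tool_rot: [179.9, -0.1, 81.9]
force: [1.6, 0.2, -1.0]
grip_width: 0.0094
grasp_force: 25.0
```

```bash
python3 go.py
```

```text
e7 0.2594 t40.58 pos [0.5005 0.1845 0.1083] rot [ 1.7987e+02 -6.0000e-02  8.1850e+01] F [ 1.59  0.18 -1.01] T [ 0.142 -0.434  0.127] w 0.0094 g 25.0 q7 -22.2
```

{"name": "step_arm", "arguments": {
  "delta_pos": [
    [0, 0, 0.0006]
  ],
  "rot": [
    [0, 0, 0.029]
  ],
  "gripper": [-1]
}}

```text
time_s: 40.7
tool_pos: [0.5006, 0.1845, 0.1083]
tool_rot: [179.9, -0.1, 79.4]
force: [2.9, 1.5, -0.8]
grip_width: 0.0097
grasp_force: 25.0
```

```bash
python3 go.py
```

```text
e7 0.2492 t40.70 pos [0.5006 0.1845 0.1083] rot [ 1.7987e+02 -7.0000e-02  7.9360e+01] F [ 2.9   1.53 -0.8 ] T [ 0.091 -0.433  0.106] w 0.0097 g 25.0 q7 -24.6
```

{"name": "step_arm", "arguments": {
  "delta_pos": [
    [0, 0, 0.0007]
  ],
  "rot": [
    [0, 0, 0.029]
  ],
  "gripper": [-1]
}}

```text
time_s: 40.83
tool_pos: [0.5006, 0.1845, 0.1082]
tool_rot: [179.9, -0.1, 76.9]
force: [1.8, 1.2, -0.3]
grip_width: 0.0099
grasp_force: 25.0
```

```bash
python3 go.py
```

```text
e7 0.2383 t40.83 pos [0.5006 0.1845 0.1082] rot [ 1.7987e+02 -8.0000e-02  7.6870e+01] F [ 1.82  1.15 -0.31] T [ 0.129 -0.439  0.139] w 0.0099 g 25.0 q7 -27.0
```

{"name": "step_arm", "arguments": {
  "delta_pos": [
    [0, 0, 0.0007]
  ],
  "rot": [
    [0, 0, 0.029]
  ],
  "gripper": [-1]
}}

```text
time_s: 40.95
tool_pos: [0.5007, 0.1845, 0.1081]
tool_rot: [179.9, -0.1, 74.4]
force: [2.5, 2.0, -0.2]
grip_width: 0.0101
grasp_force: 25.0
```

```bash
python3 go.py
```

```text
e7 0.2272 t40.95 pos [0.5007 0.1845 0.1081] rot [ 1.7987e+02 -9.0000e-02  7.4380e+01] F [ 2.49  2.   -0.24] T [ 0.083 -0.424  0.108] w 0.0101 g 25.0 q7 -29.3
```

{"name": "step_arm", "arguments": {
  "delta_pos": [
    [0, 0, 0.0007]
  ],
  "rot": [
    [0, 0, 0.029]
  ],
  "gripper": [-1]
}}

```text
time_s: 41.08
tool_pos: [0.5007, 0.1845, 0.108]
tool_rot: [179.9, -0.1, 71.9]
force: [2.8, 1.1, 0.4]
grip_width: 0.0098
grasp_force: 25.0
```

```bash
python3 go.py
```

```text
e7 0.2169 t41.08 pos [0.5007 0.1845 0.108 ] rot [ 1.7987e+02 -9.0000e-02  7.1890e+01] F [2.81 1.15 0.41] T [ 0.091 -0.397  0.155] w 0.0098 g 25.0 q7 -31.7
```

{"name": "step_arm", "arguments": {
  "delta_pos": [
    [0, 0, 0.0006]
  ],
  "rot": [
    [0, 0, 0.029]
  ],
  "gripper": [-1]
}}

```text
time_s: 41.2
tool_pos: [0.5007, 0.1845, 0.1079]
tool_rot: [179.9, -0.1, 69.4]
force: [0.6, 1.5, 1.0]
grip_width: 0.0097
grasp_force: 25.0
```

```bash
python3 go.py
```

```text
e7 0.2064 t41.20 pos [0.5007 0.1845 0.1079] rot [ 1.7987e+02 -1.0000e-01  6.9400e+01] F [0.61 1.45 0.96] T [ 0.011 -0.408  0.136] w 0.0097 g 25.0 q7 -34.1
```

{"name": "step_arm", "arguments": {
  "delta_pos": [
    [0, 0, 0.0003],
    [0, 0, 0.0003]
  ],
  "rot": [
    [0, 0, 0.012],
    [0, 0, 0.012]
  ],
  "gripper": [-1, -1]
}}

```text
time_s: 41.45
tool_pos: [0.5007, 0.1845, 0.1078]
tool_rot: [179.9, -0.1, 68.4]
force: [4.0, 1.2, 0.5]
grip_width: 0.0098
grasp_force: 25.0
```

```bash
python3 go.py
```

```text
e7 -0.1453 t41.45 pos [0.5007 0.1845 0.1078] rot [ 1.7988e+02 -1.0000e-01  6.8450e+01] F [4.01 1.16 0.52] T [ 0.185 -0.84   0.075] w 0.0098 g 25.0 q7 -35.0
```

{"name": "step_arm", "arguments": {
  "delta_pos": [
    [0, 0, 0],
    [0, 0, 0],
    [0, 0, -0.12],
    [0, 0, -0.24],
    [0, 0, -0.24]
  ],
  "rot": [
    [0, 0, 0],
    [0, 0, 0],
    [0, 0, 0],
    [0, 0, 0],
    [0, 0, 0]
  ],
  "gripper": [-0.3, -0.3, -0.3, -0.3, -0.3]
}}

```text
time_s: 42.08
tool_pos: [0.5001, 0.1843, 0.1564]
tool_rot: [180.0, -0.1, 68.4]
force: [1.7, -0.2, -0.1]
grip_width: 0.0302
grasp_force: 0.0
```

```bash
python3 go.py A 0.155 62.7
```

```text
e7 -0.0731 t42.08 pos [0.5001 0.1843 0.1564] rot [ 1.7997e+02 -1.2000e-01  6.8420e+01] F [ 1.74 -0.16 -0.11] T [-0.091  0.098  0.039] w 0.0302 g 0.0 q7 -37.7
dpos [0.107 0.741 0.008] rot [ 0.    -0.001  0.067]
```

{"name": "step_arm", "arguments": {
  "delta_pos": [
    [0.025, 0.17, 0],
    [0.055, 0.38, 0],
    [0.085, 0.58, 0],
    [0.103, 0.71, 0],
    [0.107, 0.741, 0],
    [0.107, 0.741, 0]
  ],
  "rot": [
    [0, 0, 0.02],
    [0, 0, 0.04],
    [0, 0, 0.06],
    [0, 0, 0.067],
    [0, 0, 0.067],
    [0, 0, 0.067]
  ],
  "gripper": [-0.3, -0.3, -0.3, -0.3, -0.3, -0.3]
}}

```text
time_s: 42.82
tool_pos: [0.6443, 0.1492, 0.1541]
tool_rot: [-179.9, 0.1, 62.6]
force: [-0.6, 0.2, -0.5]
grip_width: 0.0308
grasp_force: 0.0
```

{"name": "step_arm", "arguments": {
  "delta_pos": [
    [0, 0, 0.1],
    [0, 0, 0.19],
    [0, 0, 0.225],
    [0, 0, 0.225],
    [0, 0, 0.225]
  ],
  "rot": [
    [0, 0, 0],
    [0, 0, 0],
    [0, 0, 0],
    [0, 0, 0],
    [0, 0, 0]
  ],
  "gripper": [-0.3, -0.3, -0.3, -0.3, -0.3]
}}

```text
time_s: 43.45
tool_pos: [0.6456, 0.1495, 0.1108]
tool_rot: [180.0, -0.0, 62.7]
force: [0.3, -0.1, -0.4]
grip_width: 0.0306
grasp_force: 0.0
```

```bash
python3 go.py A 0.1085 62.6
```

```text
e7 0.0009 t43.45 pos [0.6456 0.1495 0.1108] rot [ 1.7996e+02 -4.0000e-02  6.2660e+01] F [ 0.32 -0.05 -0.37] T [-0.164  0.113  0.007] w 0.0306 g 0.0 q7 -25.4
dpos [0.001 0.    0.011] rot [ 0.001 -0.     0.001]
```

{"name": "step_arm", "arguments": {
  "delta_pos": [
    [0, 0, 0.007],
    [0, 0, 0.007],
    [0, 0, 0.007],
    [0, 0, 0.007],
    [0, 0, 0.007]
  ],
  "rot": [
    [0, 0, 0],
    [0, 0, 0],
    [0, 0, 0],
    [0, 0, 0],
    [0, 0, 0]
  ],
  "gripper": [-0.3, -1, -1, -1, -1]
}}

```text
time_s: 44.08
tool_pos: [0.6463, 0.1489, 0.109]
tool_rot: [179.9, -0.0, 62.6]
force: [4.4, -1.3, -1.9]
grip_width: 0.0097
grasp_force: 25.0
```

```bash
python3 go.py
```

```text
e7 -0.0648 t44.08 pos [0.6463 0.1489 0.109 ] rot [ 1.7986e+02 -3.0000e-02  6.2640e+01] F [ 4.4  -1.26 -1.9 ] T [-0.351 -0.825  0.092] w 0.0097 g 25.0 q7 -25.4
```

{"name": "step_arm", "arguments": {
  "delta_pos": [
    [0, 0, 0.0001],
    [0, 0, 0.0003],
    [0, 0, 0.0003]
  ],
  "rot": [
    [0, 0, 0.007],
    [0, 0, 0.014],
    [0, 0, 0.014]
  ],
  "gripper": [-1, -1, -1]
}}

```text
time_s: 44.45
tool_pos: [0.6463, 0.1489, 0.109]
tool_rot: [179.9, -0.0, 61.4]
force: [5.3, -1.2, -1.9]
grip_width: 0.01
grasp_force: 25.0
```

```bash
python3 go.py
```

```text
e7 -0.1859 t44.45 pos [0.6463 0.1489 0.109 ] rot [ 1.7986e+02 -3.0000e-02  6.1420e+01] F [ 5.27 -1.21 -1.86] T [-0.429 -1.011  0.167] w 0.0100 g 25.0 q7 -26.5
```

{"name": "step_arm", "arguments": {
  "delta_pos": [
    [0, 0, 0.0003],
    [0, 0, 0.0003]
  ],
  "rot": [
    [0, 0, 0.012],
    [0, 0, 0.012]
  ],
  "gripper": [-1, -1]
}}

```text
time_s: 44.7
tool_pos: [0.6463, 0.1489, 0.109]
tool_rot: [179.9, -0.0, 60.4]
force: [5.0, -1.7, -2.3]
grip_width: 0.0097
grasp_force: 25.0
```

```bash
python3 go.py
```

```text
e7 -0.1799 t44.70 pos [0.6463 0.1489 0.109 ] rot [ 1.7986e+02 -3.0000e-02  6.0390e+01] F [ 4.96 -1.67 -2.26] T [-0.367 -0.993  0.139] w 0.0097 g 25.0 q7 -27.4
```

{"name": "step_arm", "arguments": {
  "delta_pos": [
    [0, 0, -0.0004],
    [0, 0, -0.0006],
    [0, 0, -0.0006]
  ],
  "rot": [
    [0, 0, -0.014],
    [0, 0, -0.026],
    [0, 0, -0.026]
  ],
  "gripper": [-1, -1, -1]
}}

```text
time_s: 45.08
tool_pos: [0.6463, 0.1489, 0.109]
tool_rot: [179.9, -0.0, 62.6]
force: [5.7, -1.1, -2.3]
grip_width: 0.01
grasp_force: 25.0
```

```bash
python3 go.py
```

```text
e7 0.0841 t45.08 pos [0.6463 0.1489 0.109 ] rot [ 1.7987e+02 -4.0000e-02  6.2600e+01] F [ 5.72 -1.07 -2.34] T [-0.34  -0.996 -0.048] w 0.0100 g 25.0 q7 -25.4
```

{"name": "step_arm", "arguments": {
  "delta_pos": [
    [0, 0, 0],
    [0, 0, 0],
    [0, 0, -0.12],
    [0, 0, -0.24],
    [0, 0, -0.24]
  ],
  "rot": [
    [0, 0, 0],
    [0, 0, 0],
    [0, 0, 0],
    [0, 0, -0.02],
    [0, 0, -0.03]
  ],
  "gripper": [-0.3, -0.3, -0.3, -0.3, -0.3]
}}

```text
time_s: 45.7
tool_pos: [0.646, 0.1498, 0.1588]
tool_rot: [179.9, -0.1, 65.3]
force: [0.0, -0.1, -0.4]
grip_width: 0.0301
grasp_force: 0.0
```

```bash
python3 go.py C 0.155 67.3
```

```text
e7 -0.1076 t45.70 pos [0.646  0.1498 0.1588] rot [ 1.7991e+02 -1.4000e-01  6.5280e+01] F [ 0.04 -0.14 -0.36] T [-0.146  0.094 -0.021] w 0.0301 g 0.0 q7 -24.3
dpos [-0.89  -0.587  0.016] rot [ 0.001 -0.002 -0.024]
```

{"name": "step_arm", "arguments": {
  "delta_pos": [
    [-0.16, -0.11, 0],
    [-0.38, -0.25, 0],
    [-0.6, -0.395, 0],
    [-0.8, -0.53, 0],
    [-0.88, -0.58, 0.01],
    [-0.89, -0.585, 0.016],
    [-0.89, -0.585, 0.016]
  ],
  "rot": [
    [0, 0, -0.01],
    [0, 0, -0.02],
    [0, 0, -0.022],
    [0, 0, -0.022],
    [0, 0, -0.022],
    [0, 0, -0.022],
    [0, 0, -0.022]
  ],
  "gripper": [-0.3, -0.3, -0.3, -0.3, -0.3, -0.3, -0.3]
}}

```text
time_s: 46.58
tool_pos: [0.4647, 0.0375, 0.1535]
tool_rot: [180.0, -0.0, 67.2]
force: [0.3, -0.1, -0.4]
grip_width: 0.0305
grasp_force: 0.0
```

{"name": "step_arm", "arguments": {
  "delta_pos": [
    [0, 0, 0.1],
    [0, 0, 0.19],
    [0, 0, 0.225],
    [0, 0, 0.225],
    [0, 0, 0.225]
  ],
  "rot": [
    [0, 0, 0],
    [0, 0, 0],
    [0, 0, 0],
    [0, 0, 0],
    [0, 0, 0]
  ],
  "gripper": [-0.3, -0.3, -0.3, -0.3, -0.3]
}}

```text
time_s: 47.2
tool_pos: [0.4651, 0.0369, 0.1092]
tool_rot: [179.9, -0.0, 67.1]
force: [-0.9, -0.7, 0.8]
grip_width: 0.0302
grasp_force: 0.0
```

```bash
sed -i 's/"C":(.4650,.0372)/"C":(.4656,.0381)/' go.py; python3 go.py C 0.1085 67.3
```

```text
e7 0.0006 t47.20 pos [0.4651 0.0369 0.1092] rot [ 1.7994e+02 -1.0000e-02  6.7130e+01] F [-0.91 -0.66  0.81] T [-0.091  0.115  0.015] w 0.0302 g 0.0 q7 -28.8
dpos [ 0.006 -0.     0.003] rot [ 0.001 -0.    -0.002]
```

{"name": "step_arm", "arguments": {
  "delta_pos": [
    [0.005, 0, 0.001],
    [0.005, 0, 0.001],
    [0.005, 0, 0.001],
    [0.005, 0, 0.001],
    [0.005, 0, 0.001]
  ],
  "rot": [
    [0, 0, -0.002],
    [0, 0, -0.002],
    [0, 0, -0.002],
    [0, 0, -0.002],
    [0, 0, -0.002]
  ],
  "gripper": [-0.3, -1, -1, -1, -1]
}}

```text
time_s: 47.82
tool_pos: [0.4658, 0.0374, 0.1086]
tool_rot: [179.9, -0.0, 67.3]
force: [3.9, -1.3, -3.0]
grip_width: 0.0097
grasp_force: 25.0
```

{"name": "step_arm", "arguments": {
  "delta_pos": [
    [0, 0, 0.0001],
    [0, 0, 0.0003],
    [0, 0, 0.0003]
  ],
  "rot": [
    [0, 0, 0.007],
    [0, 0, 0.014],
    [0, 0, 0.014]
  ],
  "gripper": [-1, -1, -1]
}}

```text
time_s: 48.2
tool_pos: [0.4657, 0.0374, 0.1086]
tool_rot: [179.9, -0.0, 66.1]
force: [5.3, -2.3, -3.0]
grip_width: 0.0096
grasp_force: 25.0
```

```bash
python3 go.py
```

```text
e7 -0.1568 t48.20 pos [0.4657 0.0374 0.1086] rot [ 1.7988e+02 -3.0000e-02  6.6070e+01] F [ 5.31 -2.3  -3.03] T [-0.383 -1.014  0.098] w 0.0096 g 25.0 q7 -29.8
```

{"name": "step_arm", "arguments": {
  "delta_pos": [
    [0, 0, 0],
    [0, 0, 0],
    [0, 0, -0.12],
    [0, 0, -0.3],
    [0, 0, -0.55],
    [0, 0, -0.7],
    [0, 0, -0.7]
  ],
  "rot": [
    [0, 0, 0],
    [0, 0, 0],
    [0, 0, 0],
    [0, 0, 0],
    [0, 0, 0],
    [0, 0, 0],
    [0, 0, 0]
  ],
  "gripper": [-0.3, -0.3, -0.3, -0.3, -0.3, -0.3, -0.3]
}}

```text
time_s: 49.08
tool_pos: [0.4657, 0.0382, 0.2504]
tool_rot: [179.9, -0.2, 66.1]
force: [-0.5, 0.0, -1.0]
grip_width: 0.0303
grasp_force: 0.0
```

```bash
python3 go.py; python3 - <<'E'
from cell import viewer; import cv2
c=viewer.read_camera("scene"); cv2.imwrite("pics/fin.png",cv2.resize(c["img"][120:290,180:480,::-1],None,fx=2.6,fy=2.6,interpolation=cv2.INTER_CUBIC))
E
```

```text
e7 -0.0576 t49.08 pos [0.4657 0.0382 0.2504] rot [179.92  -0.21  66.11] F [-0.52  0.03 -0.97] T [-0.138  0.094  0.022] w 0.0303 g 0.0 q7 -39.4
```

View pics/fin.png

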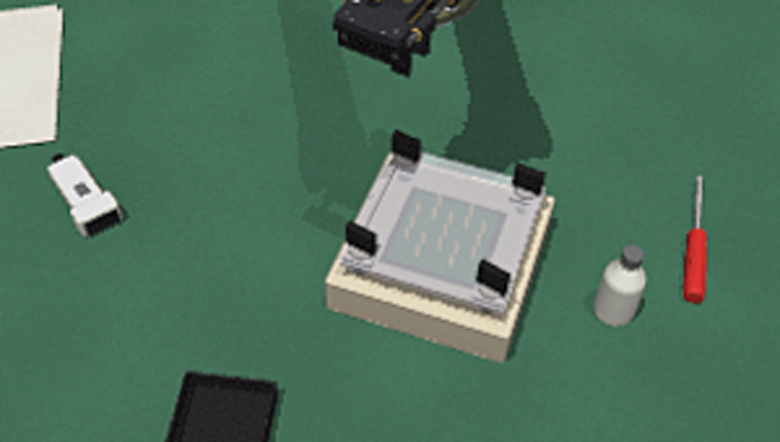

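The four bars at (406,148), (528,180), (361,238) and (493,277) px stand at the same angle and height. The plate looks level, and the flask, driver and scanner are where they were. The gripper is clear, so I'm handing in.

```bash
python3 -c "
from cell import env; print(env.sign_off())"
```

```text
the job is handed in; nothing more can be done
None
```

I turned all four knobs about 30° and then brought them to snug, both rounds in star order, and handed in at about 49 s. By feel they hold roughly 24–35 N each; I re-felt only the first diagonal pair afterwards, easing the first knob back about 2° after that check. In the last picture the plate looks level and the loose items have not moved.

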